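# Bush the board-drilling jig

### The arm

A 7-joint arm with a two-finger parallel gripper is mounted at the origin on the work surface. World frame = base frame: x ahead of the robot, y to its left, z up, the work surface at z = 0. Lengths are in m, angles in rad, forces in N, time in s.
With the tool pointing down it reaches from about 0.425 to 1.025 m from the base axis. Payload 9.4 kg.
Tool frame: the origin (TCP) lies midway between the tips of the shut fingers; the grasp point (between the pads) lies 19 mm behind it (env.grasp_offset is the distance from the TCP to the grasp point, in m); z points along the fingers, y is the line along which they close (so a half turn about z gives the same grasp; the last joint's range is limited). The gripper opens to 93 mm and grips with 3 to 60 N. Pads are 15 mm wide; open, the fingers measure 128 mm over their backs; the gripper's body (75 mm by 188 mm) begins 65 mm behind the grasp point.
Start: joints at [1.203, 0.599, -0.003, 1.599, 0.002, 0.943, -0.08], TCP at [0.208, -0.695, 0.219] pointing down, gripper open.
Joint ranges: [-2.57, 2.57], [-0.35, 1.97], [-1.29, 1.29], [0.11, 2.56], [-1.05, 4.19], [0.11, 1.86], [-2.63, 2.63]. Speed limits (rad/s): [2.22, 2.22, 3.01, 3.01, 3.14, 3.14, 3.14].

### API

Orientations are given as a unit quaternion [x, y, z, w].
In Python, from bench import env, eyes, job_done gives the robot as it stands (env), with the cameras (eyes) and the job as plain functions.
- The arm moves only by the shell command python3 drive.py 'ROWS' [FORCE]. ROWS is a JSON list of rows, 1 to 5 of them, each an object with the fields tx, ty, tz (the shift in fractions of the full range, 1 being 0.6 m), rz (a turn about the tool's z in shares of 45 degrees (1.0 is 45 degrees)), jaw (the finger opening in m); a field left out counts as zero (the opening has to be given); each row is the pose to reach, as a shift and turn from the pose commanded when the command began, along the tool's axes at that moment; what a row does not reach only later rows make up. A row lasts 1/8 s, in which the tool goes at most 0.0625 m and 0.188 rad, less where a joint would pass 70% of its speed; a pose out of reach is approached as far as the arm can. The fingers move at their own pace and stop on an object; FORCE is the grip in N (left out, the last holds). Time passes only in rows, so rows that do not move let the fingers close. It prints the time, the measured TCP pose, the force, the opening and the grip force at its end. No shift or turn number may pass 1 either way. Input that does not fit is refused with a message, and nothing moves.
- env.observe(): the state, without advancing time (a new reading comes with each control period).
- eyes.read_camera(name): name is "scene" or "top"; returns a dict with "frame" (400x640x3 uint8, red, green, blue), "fx", "fy", "cx", "cy" (pixels), "view" (4x4, takes a point from world to camera coordinates). Camera axes: x right, y up, looking along -z (the intrinsics and any distortion apply to the point x, -y, -z); pixel columns grow to the right and rows downward; lengths in m; the calibration is good to about 2 mm. A picture is of the moment at which its call begins. There is no depth.
- job_done(): hands the job in; it is judged then, once.
The state is a dict: "t": time; "joints": joint angles; "qd": joint speeds; "tau": joint torques, N m; "tcp_pos": TCP position; "ee_rot": TCP orientation; "wrist_force": force on the tool from outside, world axes, zero at the start; "wrist_torque": the same for the moment, N m; "width": finger opening in m; "gripper_force": force on a finger pad.
Only numpy, scipy, OpenCV 4.12 (cv2) and the standard library are available. Lean on these libraries where they do the work, as an engineer would, in place of code of your own. Each camera call takes 0.05 s, during which the arm holds its last target. There are 200 camera calls.

### The job

Get the drilling jig ready: first take the three setting blades out of their slots and hang each by its eye on a peg of the stand. Then press every bronze bushing from the wooden board into a bore of its size in the jig, one to a bore, until its shoulder sits flush on the jig. Leave the meter, the screwdriver and the jar where they are.

Things in the scene. Friction and masses are not known exactly. Their poses are not given: they have to be found in the camera images.
- jig: aluminium jig block 140 mm (x) by 260 mm (y), flat top 40 mm above the bench, on a steel base plate fixed to the bench; origin under its centre, on the bench. Bores in a row at x = -30 mm (robot's side), at y = +90 (small), +30 (large), -30 (small), -90 mm (large); three slots for the blades at x = +42 mm, y = +80, 0 and -80 mm, each about 53 mm long.
- bore0 (a point): centre of the mouth of a small bore, on the jig's top face 40 mm above the bench; axes as the jig's. 30 mm deep, about 1.5 mm wider than the body of a small bushing. Two sprung balls 10 mm down, on the y line, stick in 3 mm and grip the bushing: it stops there and needs a push of 10 to 20 N to go home.
- bore1 (a point): centre of the mouth of a large bore, on the jig's top face 40 mm above the bench; axes as the jig's. 30 mm deep, about 1.5 mm wider than the body of a large bushing. Two sprung balls 10 mm down, on the y line, stick in 3 mm and grip the bushing: it stops there and needs a push of 10 to 20 N to go home.
- bore2 (a point): centre of the mouth of a small bore, on the jig's top face 40 mm above the bench; axes as the jig's. 30 mm deep, about 1.5 mm wider than the body of a small bushing. Two sprung balls 10 mm down, on the y line, stick in 3 mm and grip the bushing: it stops there and needs a push of 10 to 20 N to go home.
- bore3 (a point): centre of the mouth of a large bore, on the jig's top face 40 mm above the bench; axes as the jig's. 30 mm deep, about 1.5 mm wider than the body of a large bushing. Two sprung balls 10 mm down, on the y line, stick in 3 mm and grip the bushing: it stops there and needs a push of 10 to 20 N to go home.
- blade0: steel setting blade: upright plate 10 mm thick (x), 50 mm wide (y), 110 mm tall (z), 0.2 kg; origin: middle of its lower edge. A rectangular hanging eye 26 mm wide, 24 mm high goes through it along x, 66 to 90 mm above the origin; the solid 20 mm strip on top is the place to grip. Starts loose in a slot of the jig, about 30 mm deep.
- blade0_eye (a point): centre of the eye of blade0, 78 mm above the blade's origin
- blade1: steel setting blade: upright plate 10 mm thick (x), 50 mm wide (y), 110 mm tall (z), 0.2 kg; origin: middle of its lower edge. A rectangular hanging eye 26 mm wide, 24 mm high goes through it along x, 66 to 90 mm above the origin; the solid 20 mm strip on top is the place to grip. Starts loose in a slot of the jig, about 30 mm deep.
- blade1_eye (a point): centre of the eye of blade1, 78 mm above the blade's origin
- blade2: steel setting blade: upright plate 10 mm thick (x), 50 mm wide (y), 110 mm tall (z), 0.2 kg; origin: middle of its lower edge. A rectangular hanging eye 26 mm wide, 24 mm high goes through it along x, 66 to 90 mm above the origin; the solid 20 mm strip on top is the place to grip. Starts loose in a slot of the jig, about 30 mm deep.
- blade2_eye (a point): centre of the eye of blade2, 78 mm above the blade's origin
- stand: fixed peg stand: base plate 120 x 210 x 12 mm, three square posts 24 mm thick, tops 180 mm above the bench, 80 mm apart along y; a steel peg sticks out of each post towards the stand's -x (roughly towards the robot), 170 mm above the bench. Origin under the base plate's centre.
- peg0 (a point): middle of the +y peg, on its axis; axes as the stand's. A bar 8 mm in diameter, straight and level for 35 mm either way: +x to the post's face, -x to its free end, which turns up a little (reaches 45 mm out and 10 mm above the axis)
- peg1 (a point): middle of the middle peg, same shape as peg0
- peg2 (a point): middle of the -y peg, same shape as peg0
- board: fixed wooden board 260 x 240 x 12 mm on which the bushings stand; origin under its centre, on the bench
- large0: large bronze headed bushing, may be absent. Origin: centre of its foot; z: its axis, head up. Body 44 mm diameter, 16 mm long, the lowest 6 mm tapered to 37 mm; above it the head, 56 mm diameter, 10 mm tall (16 to 26 mm above the origin), whose underside is the shoulder; a round hole in its top. 0.22 kg. Stands on its foot on the wooden board; pick it by the head's sides.
- large1: large bronze headed bushing, may be absent. Origin: centre of its foot; z: its axis, head up. Body 44 mm diameter, 16 mm long, the lowest 6 mm tapered to 37 mm; above it the head, 56 mm diameter, 10 mm tall (16 to 26 mm above the origin), whose underside is the shoulder; a round hole in its top. 0.22 kg. Stands on its foot on the wooden board; pick it by the head's sides.
- small0: small bronze headed bushing, may be absent. Origin: centre of its foot; z: its axis, head up. Body 32 mm diameter, 16 mm long, the lowest 6 mm tapered to 25 mm; above it the head, 44 mm diameter, 10 mm tall (16 to 26 mm above the origin), whose underside is the shoulder; a round hole in its top. 0.14 kg. Stands on its foot on the wooden board; pick it by the head's sides.
- small1: small bronze headed bushing, may be absent. Origin: centre of its foot; z: its axis, head up. Body 32 mm diameter, 16 mm long, the lowest 6 mm tapered to 25 mm; above it the head, 44 mm diameter, 10 mm tall (16 to 26 mm above the origin), whose underside is the shoulder; a round hole in its top. 0.14 kg. Stands on its foot on the wooden board; pick it by the head's sides.
- meter: bystander: yellow multimeter 150 x 75 x 38 mm lying on the bench; leave it alone
- driver: bystander: screwdriver lying on the bench beyond the wooden board; leave it alone
- flux: bystander: jar 52 mm diameter, 70 mm tall; leave it alone

How it is judged:
On the way, in this order (a step that is already met when the one before it is completed fails the run):
1. the three setting blades hang by their eyes on the pegs, let go (((x of blade0_eye in the frame of peg0 between -0.036 and 0.036 m and y of blade0_eye in the frame of peg0 between -0.013 and 0.013 m and z of blade0_eye in the frame of peg0 between -0.014 and 0.006 m) or (x of blade0_eye in the frame of peg1 between -0.036 and 0.036 m and y of blade0_eye in the frame of peg1 between -0.013 and 0.013 m and z of blade0_eye in the frame of peg1 between -0.014 and 0.006 m) or (x of blade0_eye in the frame of peg2 between -0.036 and 0.036 m and y of blade0_eye in the frame of peg2 between -0.013 and 0.013 m and z of blade0_eye in the frame of peg2 between -0.014 and 0.006 m)) and angle between each of blade0, blade1, blade2's own z axis and vertical below 0.4 rad and contact force between each of blade0, blade1, blade2 and the fingers below 0.05 N and linear speed of each of blade0, blade1, blade2 below 0.06 m/s and ((x of blade1_eye in the frame of peg0 between -0.036 and 0.036 m and y of blade1_eye in the frame of peg0 between -0.013 and 0.013 m and z of blade1_eye in the frame of peg0 between -0.014 and 0.006 m) or (x of blade1_eye in the frame of peg1 between -0.036 and 0.036 m and y of blade1_eye in the frame of peg1 between -0.013 and 0.013 m and z of blade1_eye in the frame of peg1 between -0.014 and 0.006 m) or (x of blade1_eye in the frame of peg2 between -0.036 and 0.036 m and y of blade1_eye in the frame of peg2 between -0.013 and 0.013 m and z of blade1_eye in the frame of peg2 between -0.014 and 0.006 m)) and ((x of blade2_eye in the frame of peg0 between -0.036 and 0.036 m and y of blade2_eye in the frame of peg0 between -0.013 and 0.013 m and z of blade2_eye in the frame of peg0 between -0.014 and 0.006 m) or (x of blade2_eye in the frame of peg1 between -0.036 and 0.036 m and y of blade2_eye in the frame of peg1 between -0.013 and 0.013 m and z of blade2_eye in the frame of peg1 between -0.014 and 0.006 m) or (x of blade2_eye in the frame of peg2 between -0.036 and 0.036 m and y of blade2_eye in the frame of peg2 between -0.013 and 0.013 m and z of blade2_eye in the frame of peg2 between -0.014 and 0.006 m))), for 0.2 s.
2. every bushing is pressed home in a bore of its size (((horizontal distance between large0 and bore1 below 0.003 m and z of large0 in the frame of bore1 between -0.0185 and -0.014 m) or (horizontal distance between large0 and bore3 below 0.003 m and z of large0 in the frame of bore3 between -0.0185 and -0.014 m)) and angle between each of large0, large1, small0, small1's own z axis and vertical below 0.08 rad and ((horizontal distance between large1 and bore1 below 0.003 m and z of large1 in the frame of bore1 between -0.0185 and -0.014 m) or (horizontal distance between large1 and bore3 below 0.003 m and z of large1 in the frame of bore3 between -0.0185 and -0.014 m)) and ((horizontal distance between small0 and bore0 below 0.003 m and z of small0 in the frame of bore0 between -0.0185 and -0.014 m) or (horizontal distance between small0 and bore2 below 0.003 m and z of small0 in the frame of bore2 between -0.0185 and -0.014 m)) and ((horizontal distance between small1 and bore0 below 0.003 m and z of small1 in the frame of bore0 between -0.0185 and -0.014 m) or (horizontal distance between small1 and bore2 below 0.003 m and z of small1 in the frame of bore2 between -0.0185 and -0.014 m))), for 0.2 s.
At the end, for the whole second after the job is handed in: The three blades hang at rest by their eyes on the pegs, and every bushing present is in a bore of its own size, upright, on the bore's axis within 3 mm, its shoulder within 2 mm of the jig's top face, at rest (all of step 1 and all of step 2 and linear speed of each of large0, large1, small0, small1 below 0.03 m/s); the robot touches nothing.
It fails at once if the multimeter is pushed more than 3 cm away (distance of meter from where it was at the start of the episode above 0.03 m).
It fails at once if the screwdriver is pushed more than 3 cm away (distance of driver from where it was at the start of the episode above 0.03 m).
It fails at once if the jar is pushed more than 3 cm away (distance of flux from where it was at the start of the episode above 0.03 m).
Of large0, large1, small0, small1 only 3 to 4 are there at a start; the rules pass over those that are not, and their reading is None.
At some moment in a run one of large0, large1, small0, small1 may be knocked a few centimetres aside while the robot is not near it.
It also fails if it takes over 210 s, if anything falls off the work surface, if the arm or the gripper's body presses on something with over 40 N, if the wrist force passes 120 N, or if a joint passes its speed limit or range.

## Working session

There is one attempt and no reset: what is moved stays moved. The work goes in short steps, Python scripts to look and compute and a shell command to move; the robot and the scene stay as the last step left them, time stands still between calls to the robot, and variables do not carry over. Pictures are saved under pics/ and viewed, at most 14 in all, crops included, and the job is handed in when it is done.

```bash
ls; mkdir -p pics; python3 - <<'E'
from bench import env, eyes, job_done
import cv2
for n in("top","scene"):
    c=eyes.read_camera(n); cv2.imwrite(f"pics/{n}0.png",c["frame"][:,:,::-1]); print(n,c["fx"],c["fy"],c["cx"],c["cy"],[k for k in c if k!='frame'],c["view"])
o=env.observe();print(o["t"],o["tcp_pos"],o["ee_rot"],o["width"],env.grasp_offset)
E
```

```text
bench.py
drive.py
pics
top 479.5993446446039 479.5993446446039 316.81012886658334 194.92343115134196 ['fx', 'fy', 'cx', 'cy', 'view'] [[ 0.01553294 -0.99986578  0.00521065  0.00697039]
 [ 0.9887764   0.0161347   0.1485291  -0.59808258]
 [-0.14859324  0.00284508  0.98889431 -1.17563199]
 [ 0.          0.          0.          1.        ]]
scene 445.5558508582291 445.5558508582291 324.81658752594 200.74616295159456 ['fx', 'fy', 'cx', 'cy', 'view'] [[ 0.38195814  0.92390033 -0.02271907 -0.21718379]
 [-0.52047433  0.23535789  0.8208003   0.21258296]
 [ 0.76368478 -0.30168666  0.57076327 -1.82918973]
 [ 0.          0.          0.          1.        ]]
0.1 [ 0.20772423 -0.69415047  0.21785666] [ 9.89444840e-01  1.44908328e-01 -1.71768378e-04 -6.75698543e-04] 0.09322618089504013 0.0188
```

View pics/top0.png

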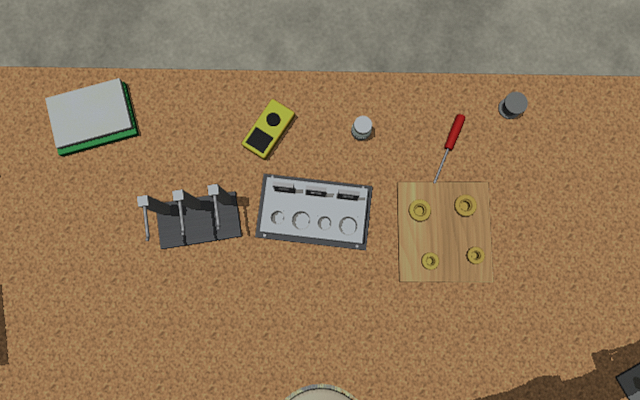

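View pics/scene0.png

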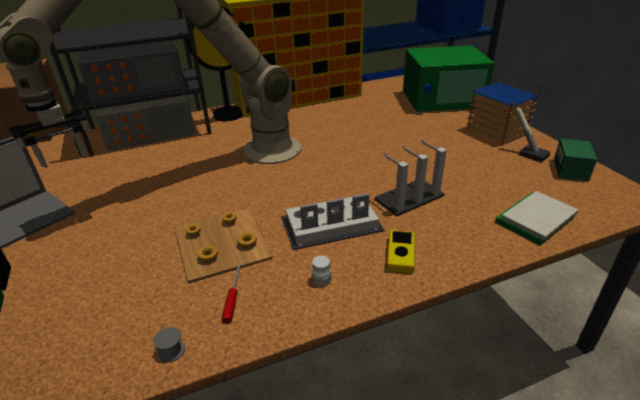

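```bash
cat > h.py <<'E'
from bench import env, eyes, job_done
import numpy as np, cv2
from scipy.spatial.transform import Rotation as R
def P(c,X):
    X=np.atleast_2d(X); q=X@c["view"][:3,:3].T+c["view"][:3,3]
    return np.c_[c["cx"]+c["fx"]*q[:,0]/-q[:,2], c["cy"]-c["fy"]*q[:,1]/-q[:,2]]
def ortho(c,z,x0,x1,y0,y1,s):  # s px per m; up=+x,left=+y
    W=int((y1-y0)*s);H=int((x1-x0)*s)
    u,v=np.meshgrid(np.arange(W),np.arange(H))
    X=np.c_[(x1-v/s).ravel(),(y1-u/s).ravel(),np.full(W*H,z)]
    m=P(c,X).astype(np.float32).reshape(H,W,2)
    return cv2.remap(c["frame"],m[...,0],m[...,1],cv2.INTER_CUBIC)
def pix2w(c,uv,z):
    uv=np.atleast_2d(uv);d=np.c_[(uv[:,0]-c["cx"])/c["fx"],-(uv[:,1]-c["cy"])/c["fy"],-np.ones(len(uv))]@c["view"][:3,:3]
    o=-c["view"][:3,:3].T@c["view"][:3,3]
    return o+d*((z-o[2])/d[:,2])[:,None]
def tool(dw,o=None):
    o=o or env.observe(); return R.from_quat(o["ee_rot"]).inv().apply(dw)
E
python3 - <<'E'
from h import *
t=eyes.read_camera("top");s=eyes.read_camera("scene")
for c,n in((t,"t"),(s,"s")):
    a=ortho(c,.04,.4,.7,-.46,.2,1200)
    cv2.imwrite(f"pics/o_{n}.png",a[:,:,::-1])
a=cv2.imread("pics/o_t.png");b=cv2.imread("pics/o_s.png");print(a.shape)
cv2.imwrite("pics/o.png",cv2.resize(np.vstack([a,b]),(726,660//1*1))[:600] if 0 else cv2.resize(np.vstack([a,b]),(660,600)))
a=ortho(t,.17,.4,.65,.15,.5,1000);b=ortho(s,.17,.4,.65,.15,.5,1000)
cv2.imwrite("pics/st.png",np.vstack([a,b])[:,:,::-1])
E
```

```text
(359, 792, 3)
```

View pics/o.png

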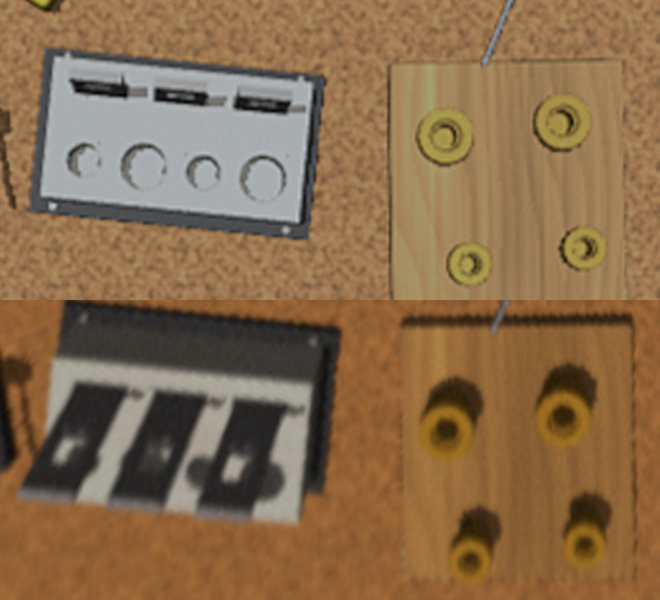

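View pics/st.png

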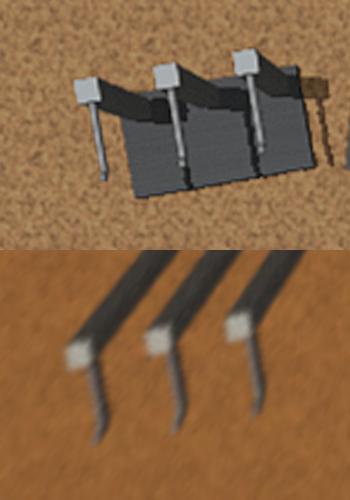

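```bash
cat > meas.py <<'E'
from h import *
def blobs(m,amin):
    cs,_=cv2.findContours(m.astype(np.uint8),cv2.RETR_EXTERNAL,cv2.CHAIN_APPROX_NONE)
    return [cv2.convexHull(c) for c in cs if cv2.contourArea(c)>amin]
def bush(cname="top",S=2000,x0=.38,x1=.7,y0=-.47,y1=-.17,z=.038):
    c=eyes.read_camera(cname)
    a=ortho(c,z,x0,x1,y0,y1,S); hsv=cv2.cvtColor(a,cv2.COLOR_RGB2HSV)
    m=(hsv[...,0]>22)&(hsv[...,0]<36)&(hsv[...,1]>130)
    m=cv2.morphologyEx(m.astype(np.uint8),cv2.MORPH_OPEN,np.ones((5,5)))
    r=[]
    for h in blobs(m,600*S*S/4e6):
        (u,v),(d1,d2),_=cv2.fitEllipse(h); r.append((round(x1-v/S,4),round(y1-u/S,4),round(d1/S*1e3,1),round(d2/S*1e3,1)))
    return r
E
python3 - <<'E'
from meas import *
print(*bush(),sep="\n")
t=eyes.read_camera("top");s=eyes.read_camera("scene");S=2000
print("cam",-t["view"][:3,:3].T@t["view"][:3,3])
a=ortho(t,.04,.44,.68,-.16,.2,S);g=a.min(2)
for th in(120,150):
  for h in blobs(cv2.morphologyEx((g>th).astype(np.uint8),cv2.MORPH_OPEN,np.ones((9,9))),20000):
    (u,v),(w,hh),ang=cv2.minAreaRect(h);print("jig",.68-v/S,.2-u/S,w/S,hh/S,ang)
    q=cv2.approxPolyDP(h,40,True)[:,0]; print([(round(.68-v/S,4),round(.2-u/S,4)) for u,v in q])
for c in(t,s):
  a=ortho(c,.18,.4,.65,.15,.5,S);g=a.min(2)
  for h in blobs(cv2.morphologyEx((g>110).astype(np.uint8),cv2.MORPH_OPEN,np.ones((15,15))),800):
    (u,v),(w,hh),ang=cv2.minAreaRect(h);print("post",.65-v/S,.5-u/S,w/S,hh/S,ang)
E
```

```text
(0.4371, -0.2704, 41.8, 42.1)
(0.4525, -0.3854, 39.7, 40.6)
(0.5652, -0.2461, 53.4, 54.0)
(0.5794, -0.3713, 36.9, 48.8)
cam [0.4165707  0.0199641  1.25137213]
jig 0.562924057006836 0.023817596435546873 0.26101678466796874 0.1443883514404297 5.637542724609375
[(np.float64(0.6435), np.float64(0.1455)), (np.float64(0.6175), np.float64(-0.1115)), (np.float64(0.4795), np.float64(-0.0985)), (np.float64(0.5045), np.float64(0.1585))]
jig 0.5621010284423829 0.023849578857421894 0.259085205078125 0.1405203399658203 5.747032642364502
[(np.float64(0.6425), np.float64(0.145)), (np.float64(0.6165), np.float64(-0.1105)), (np.float64(0.4805), np.float64(-0.098)), (np.float64(0.5055), np.float64(0.158))]
post 0.5590086746215821 0.4101936492919922 0.02463326644897461 0.02448120880126953 81.25383758544922
post 0.57266552734375 0.331343017578125 0.02418613624572754 0.024595081329345705 83.2901611328125
post 0.5872452621459961 0.25262445068359374 0.024777914047241213 0.024071063995361328 83.41805267333984
post 0.56025 0.41000000000000003 0.0245 0.022 90.0
post 0.57425 0.3315 0.0235 0.022 90.0
post 0.5880143356323242 0.2528422088623047 0.023720361709594726 0.02258866882324219 84.80557250976562
```

```bash
cat > go.py <<'E'
# go.py x y z yaw [x y z yaw ...]: tool-axis shift from the present measured pose (yaw = world angle of tool y)
import sys
from h import *
def pr(T):
    o=env.observe(); M=R.from_quat(o["ee_rot"]).as_matrix(); th=np.arctan2(M[1,1],M[0,1])
    print("t",round(o["t"],2),"tcp",o["tcp_pos"].round(4),"yaw",round(th,4),"w",round(o["width"],4),"tilt",M[:2,2].round(4))
    for x,y,z,w in T:
        d=M.T@(np.array([x,y,z])-o["tcp_pos"]); a=-((w-th+np.pi)%(2*np.pi)-np.pi)
        print("->",d.round(4),"turn",round(a,4),"or",round(a-np.sign(a)*np.pi,4))
if __name__=="__main__": pr(np.array(sys.argv[1:],float).reshape(-1,4))
E
cat > plan.py <<'E'
import numpy as np
Rz=lambda a:np.array([[np.cos(a),-np.sin(a)],[np.sin(a),np.cos(a)]])
JC,JY=np.array([.5625,.0238]),-.0998; SY=.1773
posts=np.array([[.5596,.4101],[.5734,.3314],[.5876,.2527]])
if __name__=="__main__":
    for y in(.08,0,-.08): print("blade grip",(JC+Rz(JY)@[.042,y+.013]).round(4))
    for p in posts: print("peg tcp pre/in",[(p+Rz(SY)@[-.047+d,.013]).round(4) for d in(-.07,-.004)])
    for y in(.09,.03,-.03,-.09): print("bore",(JC+Rz(JY)@[-.03,y]).round(4))
E
python3 plan.py; python3 go.py .6135 .1121 .22 -.0998
```

```text
blade grip [0.6136 0.1122]
blade grip [0.6056 0.0326]
blade grip [ 0.5976 -0.0471]
peg tcp pre/in [array([0.4421, 0.4023]), array([0.5071, 0.4139])]
peg tcp pre/in [array([0.4559, 0.3236]), array([0.5209, 0.3352])]
peg tcp pre/in [array([0.4701, 0.2449]), array([0.5351, 0.2565])]
bore [0.5416 0.1163]
bore [0.5356 0.0566]
bore [ 0.5297 -0.0031]
bore [ 0.5237 -0.0628]
t 0.35 tcp [ 0.2078 -0.6945  0.2184] yaw -1.28 w 0.0928 tilt [-0.0002  0.0004]
-> [ 0.6199 -0.6564 -0.0014] turn -1.1802 or 1.9614
```

The manual's scale: shifts go in shares of 0.6 m and turns go in shares of 45 degrees. Converting my numbers, -0.2 m is -0.3333, -0.03 m is -0.05, -0.6 rad is -0.7639.

```bash
python3 drive.py '[{"tx":0.3333, "ty":-0.3333, "tz":-0.05, "rz":-0.2292, "jaw":0.06}, {"tx":0.3333, "ty":-0.3333, "tz":-0.05, "rz":-0.4584, "jaw":0.06}, {"tx":0.3333, "ty":-0.3333, "tz":-0.05, "rz":-0.6875, "jaw":0.06}, {"tx":0.3333, "ty":-0.3333, "tz":-0.05, "rz":-0.7639, "jaw":0.06}, {"tx":0.3333, "ty":-0.3333, "tz":-0.05, "rz":-0.7639, "jaw":0.06}]' 40; python3 go.py .6136 .1122 .22 -.0998
```

```text
t: 0.98
tcp_pos: [0.3437, -0.4427, 0.2493]
ee_rot: [0.902, 0.433, 0.0, 0.0]
wrist_force: [0.4, -0.2, -0.1]
width: 0.0602
gripper_force: 0.0
t 0.97 tcp [ 0.3437 -0.4427  0.2493] yaw -0.6762 w 0.0602 tilt [0.0009 0.    ]
-> [ 0.6017 -0.1368  0.0296] turn -0.5764 or 2.5652
```

Converted, 0.3 m is 0.5, -0.07 m is -0.1167, -0.576 rad is -0.7334.

```bash
python3 drive.py '[{"tx":0.5, "ty":-0.1167, "tz":0.025, "rz":-0.2419, "jaw":0.06}, {"tx":0.5, "ty":-0.1167, "tz":0.025, "rz":-0.4838, "jaw":0.06}, {"tx":0.5, "ty":-0.1167, "tz":0.025, "rz":-0.7334, "jaw":0.06}, {"tx":0.5, "ty":-0.1167, "tz":0.025, "rz":-0.7334, "jaw":0.06}, {"tx":0.5, "ty":-0.1167, "tz":0.025, "rz":-0.7334, "jaw":0.06}]'; python3 go.py .6136 .1122 .20 -.0998
```

```text
t: 1.6
tcp_pos: [0.4771, -0.1666, 0.2338]
ee_rot: [0.743, 0.669, 0.0, 0.0]
wrist_force: [1.7, -1.6, 1.1]
width: 0.0601
gripper_force: 0.0
t 1.6 tcp [ 0.4771 -0.1666  0.2338] yaw -0.1039 w 0.0601 tilt [ 0.0008 -0.0002]
-> [0.2914 0.1068 0.0339] turn -0.0041 or 3.1375
```

Converted, 0.291 m is 0.485, 0.107 m is 0.1783, -0.004 rad is -0.0051.

```bash
python3 drive.py '[{"tx":0.485, "ty":0.1783, "tz":0.0567, "rz":-0.0051, "jaw":0.06}, {"tx":0.485, "ty":0.1783, "tz":0.0567, "rz":-0.0051, "jaw":0.06}, {"tx":0.485, "ty":0.1783, "tz":0.0567, "rz":-0.0051, "jaw":0.06}, {"tx":0.485, "ty":0.1783, "tz":0.0567, "rz":-0.0051, "jaw":0.06}, {"tx":0.485, "ty":0.1783, "tz":0.0567, "rz":-0.0051, "jaw":0.06}]'; python3 go.py .6136 .1122 .099 -.0998
```

```text
t: 2.22
tcp_pos: [0.6138, 0.1118, 0.1995]
ee_rot: [0.742, 0.671, 0.0, 0.0]
wrist_force: [1.1, -0.6, 0.4]
width: 0.0599
gripper_force: 0.0
t 2.23 tcp [0.6138 0.1118 0.1995] yaw -0.1003 w 0.0599 tilt [ 0.0003 -0.0003]
-> [ 0.0004 -0.0003  0.1005] turn -0.0005 or 3.1411
```

Converted, 0.1 m is 0.1667, 0.06 m is 0.1.

```bash
python3 drive.py '[{"tz":0.1, "jaw":0.06}, {"tz":0.1667, "jaw":0.06}, {"tz":0.1667, "jaw":0.06}, {"tz":0.1667, "jaw":0.0}, {"tz":0.1667, "jaw":0.0}]' 40;python3 drive.py '[{"jaw":0}, {"jaw":0}, {"jaw":0}]';  python3 - <<'E'
from h import *
for n in("top","scene"):
    c=eyes.read_camera(n); u,v=P(c,[.61,.1,.09])[0].astype(int); a=c["frame"][max(v-50,0):v+50,max(u-65,0):u+65,::-1]; cv2.imwrite(f"pics/g_{n}.png",cv2.resize(a,(520,400)))
cv2.imwrite("pics/g.png",cv2.resize(np.hstack([cv2.imread("pics/g_top.png"),cv2.imread("pics/g_scene.png")]),(800,308)))
E
```

```text
t: 2.85
tcp_pos: [0.6141, 0.11, 0.1017]
ee_rot: [0.742, 0.671, 0.001, 0.001]
wrist_force: [-0.7, -0.6, 0.2]
width: 0.0444
gripper_force: 0.0
t: 3.22
tcp_pos: [0.6131, 0.11, 0.0999]
ee_rot: [0.742, 0.671, 0.0, 0.0]
wrist_force: [-0.3, -0.3, -0.8]
width: 0.0147
gripper_force: 0.0
```

View pics/g.png

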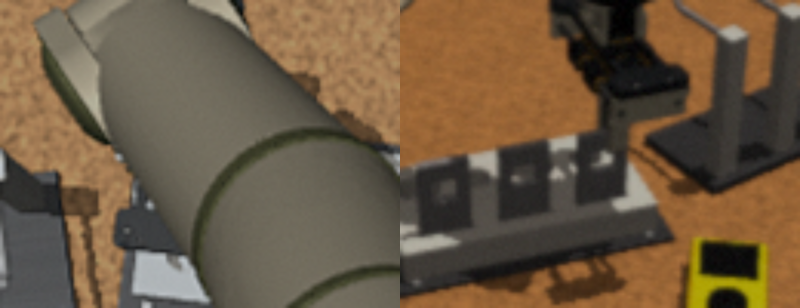

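Converted, -0.06 m is -0.1, -0.03 m is -0.05.

```bash
python3 drive.py '[{"jaw":0}, {"jaw":0}, {"jaw":0}, {"tz":-0.05, "jaw":0}, {"tz":-0.1, "jaw":0}]'; python3 go.py .6136 .1122 .29 -.0998
```

```text
t: 3.95
tcp_pos: [0.6123, 0.11, 0.1595]
ee_rot: [0.741, 0.671, -0.001, -0.001]
wrist_force: [1.1, -0.1, -1.6]
width: 0.0098
gripper_force: 39.9
t 3.95 tcp [0.6123 0.11   0.1595] yaw -0.0998 w 0.0098 tilt [-0.0019 -0.0002]
-> [ 0.0023  0.0008 -0.1305] turn 0.0 or -3.1416
```

Gripped (width 9.8 mm). Lift and travel toward peg0.

Converted, -0.13 m is -0.2167, -0.06 m is -0.1.

```bash
python3 drive.py '[{"tz":-0.1, "jaw":0}, {"tz":-0.2167, "jaw":0}, {"tz":-0.2167, "jaw":0}]'; python3 go.py .4421 .4023 .29 .1773
```

```text
t: 4.32
tcp_pos: [0.6146, 0.1108, 0.2939]
ee_rot: [0.742, 0.671, 0.003, 0.002]
wrist_force: [-0.2, -0.0, -2.2]
width: 0.0099
gripper_force: 39.9
t 4.33 tcp [0.6146 0.1108 0.2939] yaw -0.1001 w 0.0099 tilt [0.0067 0.0016]
-> [ 0.2728 -0.2008  0.0032] turn -0.2774 or 2.8642
```

Converted, 0.273 m is 0.455, -0.2 m is -0.3333, -0.277 rad is -0.3527.

```bash
python3 drive.py '[{"tx":0.455, "ty":-0.3333, "rz":-0.1783, "jaw":0}, {"tx":0.455, "ty":-0.3333, "rz":-0.3527, "jaw":0}, {"tx":0.455, "ty":-0.3333, "rz":-0.3527, "jaw":0}, {"tx":0.455, "ty":-0.3333, "rz":-0.3527, "jaw":0}, {"tx":0.455, "ty":-0.3333, "rz":-0.3527, "jaw":0}]'; python3 drive.py '[{"jaw":0}, {"jaw":0}]'; python3 go.py .4421 .4023 .189 .1773
```

```text
t: 4.95
tcp_pos: [0.4528, 0.3801, 0.288]
ee_rot: [0.642, 0.767, -0.001, -0.0]
wrist_force: [0.9, 0.4, -1.9]
width: 0.0095
gripper_force: 39.9
t: 5.2
tcp_pos: [0.4541, 0.3785, 0.2882]
ee_rot: [0.642, 0.767, -0.001, 0.0]
wrist_force: [-0.1, 0.1, -2.0]
width: 0.0099
gripper_force: 39.9
t 5.2 tcp [0.4541 0.3785 0.2882] yaw 0.1778 w 0.0099 tilt [-0.0015 -0.002 ]
-> [ 0.0257 -0.0074  0.0991] turn 0.0005 or -3.1411
```

Converted, 0.099 m is 0.165, 0.05 m is 0.0833.

```bash
python3 drive.py '[{"tx":0.0433, "ty":-0.0117, "jaw":0}, {"tx":0.0433, "ty":-0.0117, "tz":0.0833, "jaw":0}, {"tx":0.0433, "ty":-0.0117, "tz":0.165, "jaw":0}, {"tx":0.0433, "ty":-0.0117, "tz":0.165, "jaw":0}, {"tx":0.0433, "ty":-0.0117, "tz":0.165, "jaw":0}]';  python3 go.py .4421 .4023 .189 .1773 .5071 .4139 .189 .1773; python3 - <<'E'
from h import *
for n in("top","scene"):
    c=eyes.read_camera(n); u,v=P(c,[.5,.4,.17])[0].astype(int); a=c["frame"][max(v-50,0):v+50,max(u-65,0):u+65,::-1]; cv2.imwrite(f"pics/h_{n}.png",cv2.resize(a,(520,400)))
cv2.imwrite("pics/h.png",cv2.resize(np.hstack([cv2.imread("pics/h_top.png"),cv2.imread("pics/h_scene.png")]),(800,308)))
E
```

```text
t: 5.82
tcp_pos: [0.4439, 0.4034, 0.1917]
ee_rot: [0.642, 0.766, 0.0, 0.0]
wrist_force: [-0.4, 0.1, -2.0]
width: 0.0096
gripper_force: 39.9
t 5.83 tcp [0.4439 0.4034 0.1917] yaw 0.1756 w 0.0096 tilt [0.0005 0.0006]
-> [-0.0008 -0.002   0.0027] turn -0.0017 or 3.1399
-> [-0.0007  0.064   0.0027] turn -0.0017 or 3.1399
```

View pics/h.png

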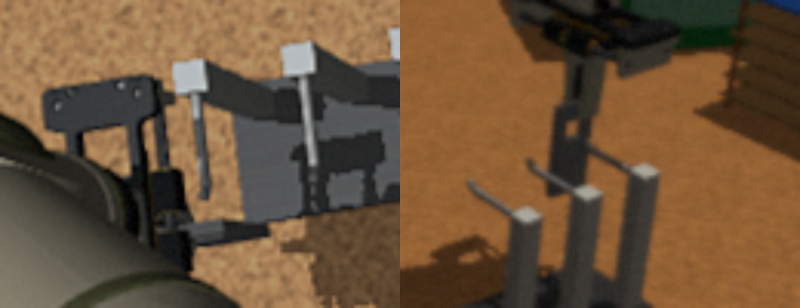

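```bash
cat > ov.py <<'E'
import sys
from h import *; from plan import *
def ov(name,centre,pts,r=(40,32),k=10):
    out=[]
    for n in("top","scene"):
        c=eyes.read_camera(n); u,v=P(c,centre)[0].astype(int); x0,y0=max(u-r[0],0),max(v-r[1],0)
        a=cv2.resize(c["frame"][y0:y0+2*r[1],x0:x0+2*r[0],::-1],None,fx=k,fy=k,interpolation=cv2.INTER_CUBIC)
        for X,col in pts:
            q=((P(c,X)-[x0-.0,y0-.0]+.5)*k).astype(int); cv2.polylines(a,[q.reshape(-1,1,2)],False,col,1)
        out.append(a)
    cv2.imwrite(f"pics/{name}.png",cv2.resize(np.hstack(out),(800,int(800*r[1]/r[0]/2))))
def blade(cx,cy,ez,yaw,face):
    f=lambda y,z:np.r_[np.array([cx,cy])+Rz(yaw)@[face,y],ez+z]
    return [(np.array([f(-.025,-.078),f(.025,-.078),f(.025,.032),f(-.025,.032),f(-.025,-.078)]),(0,255,0)),(np.array([f(-.013,-.012),f(.013,-.012),f(.013,.012),f(-.013,.012),f(-.013,-.012)]),(0,255,255))]
def peg(p): return [(np.array([np.r_[p+Rz(SY)@[d-.047,0],z] for d,z in((.035,.17),(-.035,.17),(-.045,.18))]),(0,0,255))]
E
python3 - <<'E'
from ov import *
o=env.observe(); t=o["tcp_pos"]; b=t[:2]+Rz(SY)@[0,-.013]
ov("i",[.46,.39,.16],blade(*b,t[2]-.011,SY,.005)+peg(posts[0]))
E
```

```text
(no output)
```

View pics/i.png

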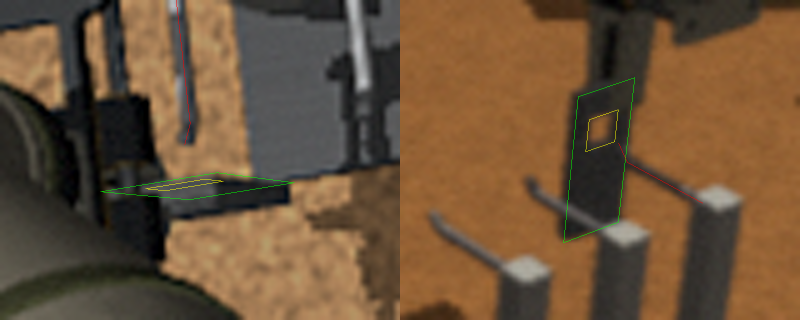

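Converted, 0.064 m is 0.1067, 0.05 m is 0.0833.

```bash
python3 drive.py '[{"ty":0.0333, "tz":0.0017, "jaw":0}, {"ty":0.0583, "tz":0.0017, "jaw":0}, {"ty":0.0833, "tz":0.0017, "jaw":0}, {"ty":0.1067, "tz":0.0017, "jaw":0}, {"ty":0.1067, "tz":0.0017, "jaw":0}]'; python3 drive.py '[{"jaw":0}]'; python3 go.py .5071 .4139 .176 .1773
```

```text
t: 6.65
tcp_pos: [0.5071, 0.4148, 0.1892]
ee_rot: [0.642, 0.766, 0.0, -0.0]
wrist_force: [-0.6, -0.3, -1.5]
width: 0.0093
gripper_force: 39.9
t: 6.78
tcp_pos: [0.5054, 0.4149, 0.1894]
ee_rot: [0.642, 0.767, -0.0, -0.0]
wrist_force: [-0.0, -0.1, -2.3]
width: 0.0095
gripper_force: 39.9
t 6.78 tcp [0.5054 0.4149 0.1894] yaw 0.1773 w 0.0095 tilt [-0.0006 -0.0002]
-> [-0.0013  0.0015  0.0134] turn 0.0 or -3.1416
```

Lower until weight transfers.

Converted, 0.0145 m is 0.0242, 0.012 m is 0.02.

```bash
python3 drive.py '[{"ty":0.0017, "tz":0.01, "jaw":0}, {"ty":0.0017, "tz":0.02, "jaw":0}, {"ty":0.0017, "tz":0.0242, "jaw":0}, {"ty":0.0017, "tz":0.0242, "jaw":0}]'; python3 drive.py '[{"jaw":0.03}, {"jaw":0.03}, {"jaw":0.03}, {"jaw":0.03}, {"jaw":0.03}]' ; python3 go.py .5071 .4139 .25 .1773
```

```text
t: 7.28
tcp_pos: [0.5067, 0.415, 0.1748]
ee_rot: [0.642, 0.767, -0.0, -0.0]
wrist_force: [0.7, -0.0, -2.4]
width: 0.0094
gripper_force: 39.9
t: 7.9
tcp_pos: [0.5069, 0.4151, 0.1751]
ee_rot: [0.642, 0.767, -0.0, -0.0]
wrist_force: [0.0, -0.2, 0.7]
width: 0.0305
gripper_force: 0.0
t 7.9 tcp [0.5069 0.4151 0.1751] yaw 0.177 w 0.0305 tilt [-0.  0.]
-> [-0.0012  0.     -0.0749] turn -0.0003 or 3.1413
```

Converted, -0.12 m is -0.2, -0.08 m is -0.1333.

```bash
python3 drive.py '[{"tz":-0.05, "jaw":0.03}, {"tz":-0.1333, "jaw":0.03}, {"tz":-0.2, "jaw":0.06}, {"tz":-0.2, "jaw":0.06}]' ; python3 go.py .6056 .0326 .29 -.0998;  python3 - <<'E'
from ov import *
p=posts[0]+Rz(SY)@[-.051,0]
ov("j",[.49,.38,.16],blade(*p,.162,SY,.005)+peg(posts[0]))
E
```

```text
t: 8.4
tcp_pos: [0.5077, 0.4164, 0.2986]
ee_rot: [0.642, 0.767, 0.003, 0.0]
wrist_force: [0.4, -0.1, -0.6]
width: 0.0453
gripper_force: 0.0
t 8.4 tcp [0.5077 0.4164 0.2986] yaw 0.1769 w 0.0453 tilt [0.0043 0.0039]
-> [-0.395   0.0288  0.0075] turn 0.2767 or -2.8649
```

View pics/j.png

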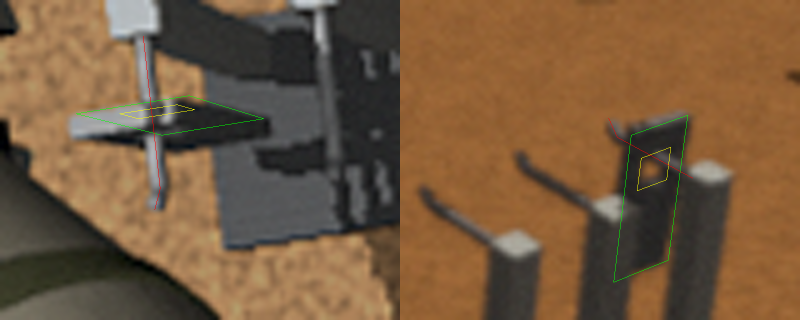

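Converted, -0.395 m is -0.6583, 0.029 m is 0.0483, 0.277 rad is 0.3527.

```bash
python3 drive.py '[{"tx":-0.6583, "ty":0.0483, "rz":0.1783, "jaw":0.045}, {"tx":-0.6583, "ty":0.0483, "rz":0.3527, "jaw":0.045}, {"tx":-0.6583, "ty":0.0483, "rz":0.3527, "jaw":0.045}, {"tx":-0.6583, "ty":0.0483, "rz":0.3527, "jaw":0.045}, {"tx":-0.6583, "ty":0.0483, "rz":0.3527, "jaw":0.045}]';python3 go.py .6056 .0326 .20 -.0998
```

```text
t: 9.12
tcp_pos: [0.5839, 0.11, 0.2936]
ee_rot: [0.742, 0.671, -0.001, -0.001]
wrist_force: [0.4, -0.5, 1.0]
width: 0.0452
gripper_force: 0.0
t 9.12 tcp [0.5839 0.11   0.2936] yaw -0.0999 w 0.0452 tilt [-0.0022 -0.0006]
-> [-0.0748  0.0295  0.0936] turn -0.0001 or 3.1415
```

Converted, 0.09 m is 0.15, -0.075 m is -0.125.

```bash
python3 drive.py '[{"tx":-0.125, "ty":0.0483, "tz":0.05, "jaw":0.045}, {"tx":-0.125, "ty":0.0483, "tz":0.15, "jaw":0.045}, {"tx":-0.125, "ty":0.0483, "tz":0.15, "jaw":0.045}, {"tx":-0.125, "ty":0.0483, "tz":0.15, "jaw":0.045}]';python3 go.py .6056 .0326 .099 -.0998
```

```text
t: 9.62
tcp_pos: [0.6052, 0.0361, 0.2049]
ee_rot: [0.741, 0.671, -0.0, -0.001]
wrist_force: [-0.5, -0.4, 1.4]
width: 0.0452
gripper_force: 0.0
t 9.62 tcp [0.6052 0.0361 0.2049] yaw -0.0987 w 0.0452 tilt [-0.0019  0.0007]
-> [-0.0035  0.0009  0.1059] turn 0.0011 or -3.1404
```

Converted, 0.106 m is 0.1767, 0.05 m is 0.0833.

```bash
python3 drive.py '[{"tx":-0.0033, "tz":0.0833, "jaw":0.045}, {"tx":-0.0033, "tz":0.1767, "jaw":0.045}, {"tx":-0.0033, "tz":0.1767, "jaw":0.045}, {"tx":-0.0033, "tz":0.1767, "jaw":0.02}, {"tx":-0.0033, "tz":0.1767, "jaw":0}]' 40;python3 drive.py '[{"jaw":0}, {"jaw":0}, {"jaw":0}, {"jaw":0}, {"jaw":0}]';python3 go.py .6056 .0326 .29 -.0998
```

```text
t: 10.25
tcp_pos: [0.607, 0.0335, 0.1019]
ee_rot: [0.741, 0.671, 0.002, 0.001]
wrist_force: [-1.2, 0.3, 0.0]
width: 0.0298
gripper_force: 0.0
t: 10.88
tcp_pos: [0.6053, 0.0329, 0.1]
ee_rot: [0.742, 0.671, -0.0, 0.0]
wrist_force: [-2.5, 0.1, 9.3]
width: 0.0094
gripper_force: 39.8
t 10.88 tcp [0.6053 0.0329 0.1   ] yaw -0.1001 w 0.0094 tilt [ 0.0001 -0.0002]
-> [-0.0003  0.0004 -0.19  ] turn -0.0003 or 3.1412
```

Converted, -0.19 m is -0.3167, -0.12 m is -0.2.

```bash
python3 drive.py '[{"tz":-0.1, "jaw":0}, {"tz":-0.2, "jaw":0}, {"tz":-0.3167, "jaw":0}, {"tz":-0.3167, "jaw":0}, {"tx":0.1, "ty":-0.0667, "tz":-0.3167, "jaw":0}]'; python3 go.py .4559 .3236 .29 .1773
```

```text
t: 11.5
tcp_pos: [0.5777, 0.0839, 0.2888]
ee_rot: [0.744, 0.668, -0.0, 0.001]
wrist_force: [0.5, 1.6, -2.6]
width: 0.0094
gripper_force: 40.0
t 11.5 tcp [0.5777 0.0839 0.2888] yaw -0.1086 w 0.0094 tilt [ 0.0014 -0.0018]
-> [ 0.2251 -0.1471 -0.0018] turn -0.2859 or 2.8557
```

Converted, 0.225 m is 0.375, -0.147 m is -0.245, -0.28 rad is -0.3565.

```bash
python3 drive.py '[{"tx":0.375, "ty":-0.245, "rz":-0.1783, "jaw":0}, {"tx":0.375, "ty":-0.245, "rz":-0.3565, "jaw":0}, {"tx":0.375, "ty":-0.245, "rz":-0.3565, "jaw":0}, {"tx":0.375, "ty":-0.245, "rz":-0.3565, "jaw":0}, {"tx":0.375, "ty":-0.245, "rz":-0.3565, "jaw":0}]'; python3 drive.py '[{"jaw":0}]'; python3 go.py .4559 .3236 .188 .1773
```

```text
t: 12.12
tcp_pos: [0.4492, 0.3299, 0.2882]
ee_rot: [0.639, 0.77, -0.0, -0.001]
wrist_force: [0.7, -0.7, -1.9]
width: 0.0098
gripper_force: 40.0
t: 12.25
tcp_pos: [0.4514, 0.327, 0.2881]
ee_rot: [0.64, 0.769, -0.001, -0.0]
wrist_force: [1.2, -0.7, -2.3]
width: 0.0096
gripper_force: 40.0
t 12.25 tcp [0.4514 0.327  0.2881] yaw 0.1827 w 0.0096 tilt [-0.0014 -0.0009]
-> [-0.0041  0.004   0.1001] turn 0.0054 or -3.1362
```

Converted, 0.1 m is 0.1667, 0.05 m is 0.0833, 0.005 rad is 0.0064.

```bash
python3 drive.py '[{"tx":-0.005, "ty":0.0033, "tz":0.0833, "rz":0.0064, "jaw":0}, {"tx":-0.005, "ty":0.0033, "tz":0.1667, "rz":0.0064, "jaw":0}, {"tx":-0.005, "ty":0.0033, "tz":0.1667, "rz":0.0064, "jaw":0}, {"tx":-0.005, "ty":0.0033, "tz":0.1667, "rz":0.0064, "jaw":0}]'; python3 go.py .4559 .3236 .188 .1773 .5209 .3352 .189 .1773
```

```text
t: 12.75
tcp_pos: [0.4559, 0.3235, 0.1902]
ee_rot: [0.643, 0.766, 0.0, 0.0]
wrist_force: [0.4, 0.4, -2.2]
width: 0.0097
gripper_force: 40.0
t 12.75 tcp [0.4559 0.3235 0.1902] yaw 0.1736 w 0.0097 tilt [0.0006 0.0002]
-> [0.0001 0.     0.0022] turn -0.0037 or 3.1379
-> [0.0003 0.066  0.0012] turn -0.0037 or 3.1379
```

Converted, 0.066 m is 0.11, 0.05 m is 0.0833, -0.003 rad is -0.0038.

```bash
python3 drive.py '[{"ty":0.0333, "rz":-0.0038, "jaw":0}, {"ty":0.0583, "rz":-0.0038, "jaw":0}, {"ty":0.0833, "rz":-0.0038, "jaw":0}, {"ty":0.11, "rz":-0.0038, "jaw":0}, {"ty":0.11, "rz":-0.0038, "jaw":0}]'; python3 drive.py '[{"jaw":0}]'; python3 go.py .5209 .3352 .175 .1773
```

```text
t: 13.38
tcp_pos: [0.5215, 0.3357, 0.1893]
ee_rot: [0.642, 0.767, 0.001, 0.0]
wrist_force: [-0.3, 0.1, -2.4]
width: 0.0098
gripper_force: 40.0
t: 13.5
tcp_pos: [0.5194, 0.3355, 0.189]
ee_rot: [0.641, 0.767, -0.0, -0.0]
wrist_force: [0.2, -0.7, -2.2]
width: 0.0095
gripper_force: 40.0
t 13.5 tcp [0.5194 0.3355 0.189 ] yaw 0.1783 w 0.0095 tilt [-0.0004 -0.0001]
-> [-0.0006  0.0014  0.014 ] turn 0.001 or -3.1406
```

Converted, 0.0145 m is 0.0242, 0.012 m is 0.02.

```bash
python3 drive.py '[{"ty":0.0017, "tz":0.01, "jaw":0}, {"ty":0.0017, "tz":0.02, "jaw":0}, {"ty":0.0017, "tz":0.0242, "jaw":0}, {"ty":0.0017, "tz":0.0242, "jaw":0}]'; python3 drive.py '[{"jaw":0.03}, {"jaw":0.03}, {"jaw":0.03}, {"jaw":0.03}, {"jaw":0.03}]' ;  python3 drive.py '[{"tz":-0.05, "jaw":0.03}, {"tz":-0.1333, "jaw":0.03}, {"tz":-0.2, "jaw":0.045}, {"tz":-0.2, "jaw":0.045}]'; python3 go.py .5976 -.0471 .29 -.0998
```

```text
t: 14.0
tcp_pos: [0.5206, 0.3356, 0.1744]
ee_rot: [0.641, 0.767, -0.0, -0.0]
wrist_force: [0.3, 0.3, -1.7]
width: 0.0098
gripper_force: 40.0
t: 14.62
tcp_pos: [0.5208, 0.3356, 0.1746]
ee_rot: [0.641, 0.767, 0.0, -0.0]
wrist_force: [1.0, 0.6, 0.4]
width: 0.0298
gripper_force: 0.0
t: 15.12
tcp_pos: [0.5218, 0.3368, 0.2979]
ee_rot: [0.642, 0.767, 0.003, 0.001]
wrist_force: [0.6, -0.7, -0.3]
width: 0.0431
gripper_force: 0.0
t 15.12 tcp [0.5218 0.3368 0.2979] yaw 0.1778 w 0.0431 tilt [0.0047 0.0032]
-> [-0.3913  0.0067  0.0071] turn 0.2776 or -2.864
```

Converted, -0.391 m is -0.6517, 0.007 m is 0.0117, 0.277 rad is 0.3527.

```bash
python3 drive.py '[{"tx":-0.6517, "ty":0.0117, "rz":0.1783, "jaw":0.045}, {"tx":-0.6517, "ty":0.0117, "rz":0.3527, "jaw":0.045}, {"tx":-0.6517, "ty":0.0117, "rz":0.3527, "jaw":0.045}, {"tx":-0.6517, "ty":0.0117, "rz":0.3527, "jaw":0.045}, {"tx":-0.6517, "ty":0.0117, "rz":0.3527, "jaw":0.045}]';python3 go.py .5976 -.0471 .20 -.0998
```

```text
t: 15.75
tcp_pos: [0.5814, 0.0269, 0.2937]
ee_rot: [0.741, 0.671, -0.0, -0.0]
wrist_force: [1.4, -0.6, 0.1]
width: 0.0447
gripper_force: 0.0
t 15.75 tcp [0.5814 0.0269 0.2937] yaw -0.0989 w 0.0447 tilt [-0.001  -0.0002]
-> [-0.072   0.0235  0.0937] turn 0.0009 or -3.1407
```

Converted, 0.09 m is 0.15, -0.072 m is -0.12.

```bash
python3 drive.py '[{"tx":-0.12, "ty":0.0383, "tz":0.05, "jaw":0.045}, {"tx":-0.12, "ty":0.0383, "tz":0.15, "jaw":0.045}, {"tx":-0.12, "ty":0.0383, "tz":0.15, "jaw":0.045}, {"tx":-0.12, "ty":0.0383, "tz":0.15, "jaw":0.045}]';python3 drive.py '[{"jaw":0.045}]';python3 go.py .5976 -.0471 .099 -.0998
```

```text
t: 16.25
tcp_pos: [0.5974, -0.0434, 0.2049]
ee_rot: [0.741, 0.672, -0.0, -0.001]
wrist_force: [-0.2, 0.1, 1.0]
width: 0.0453
gripper_force: 0.0
t: 16.38
tcp_pos: [0.5984, -0.043, 0.2066]
ee_rot: [0.741, 0.672, 0.001, 0.001]
wrist_force: [0.2, -0.5, -0.6]
width: 0.0448
gripper_force: 0.0
t 16.38 tcp [ 0.5984 -0.043   0.2066] yaw -0.0969 w 0.0448 tilt [0.0027 0.0004]
-> [-0.0042 -0.0007  0.1076] turn 0.0029 or -3.1387
```

Converted, 0.107 m is 0.1783, 0.05 m is 0.0833, 0.003 rad is 0.0038.

```bash
python3 drive.py '[{"tx":-0.0067, "ty":-0.0008, "tz":0.0833, "rz":0.0038, "jaw":0.045}, {"tx":-0.0067, "ty":-0.0008, "tz":0.1783, "rz":0.0038, "jaw":0.045}, {"tx":-0.0067, "ty":-0.0008, "tz":0.1783, "rz":0.0038, "jaw":0.045}, {"tx":-0.0067, "ty":-0.0008, "tz":0.1783, "rz":0.0038, "jaw":0.02}, {"tx":-0.0067, "ty":-0.0008, "tz":0.1783, "rz":0.0038, "jaw":0}]' 40;python3 drive.py '[{"jaw":0}, {"jaw":0}, {"jaw":0}, {"jaw":0}, {"jaw":0}]';python3 drive.py '[{"tz":-0.1, "jaw":0}, {"tz":-0.2, "jaw":0}, {"tz":-0.3167, "jaw":0}, {"tz":-0.3167, "jaw":0}, {"tx":0.1, "ty":-0.0667, "tz":-0.3167, "jaw":0}]'; python3 go.py .4701 .2449 .29 .1773
```

```text
t: 17.0
tcp_pos: [0.5981, -0.0485, 0.1003]
ee_rot: [0.742, 0.67, 0.001, 0.001]
wrist_force: [0.9, -0.3, -0.6]
width: 0.0298
gripper_force: 0.0
t: 17.62
tcp_pos: [0.5965, -0.0488, 0.0985]
ee_rot: [0.742, 0.67, -0.0, 0.0]
wrist_force: [-2.2, -0.2, 8.7]
width: 0.0102
gripper_force: 39.9
t: 18.25
tcp_pos: [0.5685, 0.0029, 0.2873]
ee_rot: [0.745, 0.667, 0.0, 0.001]
wrist_force: [0.5, 2.2, -2.4]
width: 0.0099
gripper_force: 40.0
t 18.25 tcp [0.5685 0.0029 0.2873] yaw -0.1098 w 0.0099 tilt [ 0.0013 -0.0014]
-> [ 0.2298 -0.1243 -0.0032] turn -0.2871 or 2.8545
```

Converted, 0.23 m is 0.3833, -0.124 m is -0.2067, -0.287 rad is -0.3654.

```bash
python3 drive.py '[{"tx":0.3833, "ty":-0.2067, "rz":-0.1783, "jaw":0}, {"tx":0.3833, "ty":-0.2067, "rz":-0.3565, "jaw":0}, {"tx":0.3833, "ty":-0.2067, "rz":-0.3654, "jaw":0}, {"tx":0.3833, "ty":-0.2067, "rz":-0.3654, "jaw":0}, {"tx":0.3833, "ty":-0.2067, "rz":-0.3654, "jaw":0}]'; python3 drive.py '[{"jaw":0}]'; python3 go.py .4701 .2449 .188 .1773
```

```text
t: 18.88
tcp_pos: [0.4646, 0.2518, 0.2868]
ee_rot: [0.636, 0.772, -0.0, -0.001]
wrist_force: [-0.1, -1.2, -1.2]
width: 0.0096
gripper_force: 40.0
t: 19.0
tcp_pos: [0.4668, 0.2478, 0.2867]
ee_rot: [0.638, 0.77, -0.001, -0.0]
wrist_force: [-0.0, -0.7, -1.7]
width: 0.0093
gripper_force: 40.0
t 19.0 tcp [0.4668 0.2478 0.2867] yaw 0.1867 w 0.0093 tilt [-0.0014 -0.0011]
-> [-0.0034  0.0028  0.0987] turn 0.0094 or -3.1322
```

Converted, 0.098 m is 0.1633, 0.05 m is 0.0833, 0.007 rad is 0.0089.

```bash
python3 drive.py '[{"tx":-0.0033, "ty":0.0017, "tz":0.0833, "rz":0.0089, "jaw":0}, {"tx":-0.0033, "ty":0.0017, "tz":0.1633, "rz":0.0089, "jaw":0}, {"tx":-0.0033, "ty":0.0017, "tz":0.1633, "rz":0.0089, "jaw":0}, {"tx":-0.0033, "ty":0.0017, "tz":0.1633, "rz":0.0089, "jaw":0}]'; python3 go.py .4701 .2449 .188 .1773 .5351 .2565 .189 .1773
```

```text
t: 19.5
tcp_pos: [0.4697, 0.2456, 0.1906]
ee_rot: [0.642, 0.767, 0.0, 0.0]
wrist_force: [0.4, 0.5, -0.9]
width: 0.0096
gripper_force: 40.0
t 19.5 tcp [0.4697 0.2456 0.1906] yaw 0.1765 w 0.0096 tilt [0.0006 0.0002]
-> [-0.0008  0.0002  0.0026] turn -0.0008 or 3.1408
-> [-0.0008  0.0662  0.0017] turn -0.0008 or 3.1408
```

The manual's scale: shifts go in shares of 0.6 m and turns go in shares of 45 degrees. Converting my numbers, 0.066 m is 0.11, 0.05 m is 0.0833.

```bash
python3 drive.py '[{"ty":0.0333, "jaw":0}, {"ty":0.0583, "jaw":0}, {"ty":0.0833, "jaw":0}, {"ty":0.11, "jaw":0}, {"ty":0.11, "jaw":0}]'; python3 drive.py '[{"jaw":0}]'; python3 go.py .5351 .2565 .175 .1773
```

```text
t: 20.12
tcp_pos: [0.5369, 0.2574, 0.1894]
ee_rot: [0.642, 0.767, 0.002, 0.001]
wrist_force: [9.5, 0.2, -22.8]
width: 0.0098
gripper_force: 40.1
t: 20.25
tcp_pos: [0.537, 0.2574, 0.1895]
ee_rot: [0.642, 0.767, 0.002, 0.001]
wrist_force: [10.1, 0.9, -24.5]
width: 0.0097
gripper_force: 40.1
t 20.25 tcp [0.537  0.2574 0.1895] yaw 0.1766 w 0.0097 tilt [0.0043 0.0017]
-> [-0.0006 -0.0021  0.0145] turn -0.0007 or 3.1409
```

Converted, 0.006 m is 0.01, 0.003 m is 0.005.

```bash
python3 drive.py '[{"ty":-0.0017, "tz":0.005, "jaw":0}, {"ty":-0.0017, "tz":0.01, "jaw":0}, {"ty":-0.0017, "tz":0.01, "jaw":0}]'; python3 - <<'E'
from ov import *
o=env.observe(); t=o["tcp_pos"]; b=t[:2]+Rz(SY)@[0,-.013]
ov("k",[.51,.25,.16],blade(*b,t[2]-.011,SY,.005)+peg(posts[2]))
E
```

```text
t: 20.62
tcp_pos: [0.5329, 0.258, 0.1842]
ee_rot: [0.641, 0.767, 0.0, 0.0]
wrist_force: [-0.3, -0.0, -1.8]
width: 0.0097
gripper_force: 40.0
```

View pics/k.png

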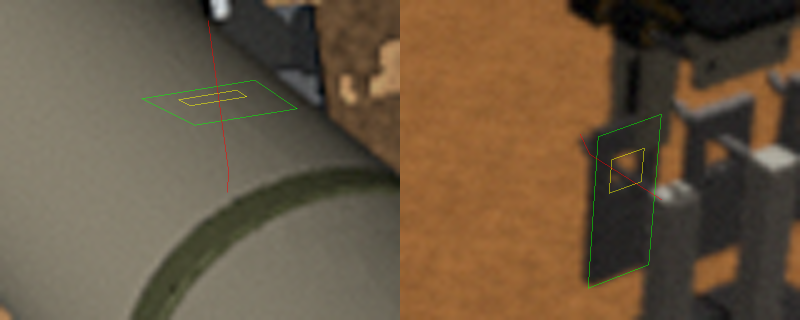

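Converted, 0.0095 m is 0.0158, 0.0085 m is 0.0142.

```bash
python3 drive.py '[{"ty":0.0017, "tz":0.0067, "jaw":0}, {"ty":0.0017, "tz":0.0142, "jaw":0}, {"ty":0.0017, "tz":0.0158, "jaw":0}, {"ty":0.0017, "tz":0.0158, "jaw":0}]'; python3 drive.py '[{"jaw":0.03}, {"jaw":0.03}, {"jaw":0.03}, {"jaw":0.03}, {"jaw":0.03}]'
```

```text
t: 21.22
tcp_pos: [0.5336, 0.2579, 0.1739]
ee_rot: [0.641, 0.767, -0.0, -0.0]
wrist_force: [0.8, 0.6, -2.0]
width: 0.0095
gripper_force: 40.0
t: 21.85
tcp_pos: [0.5337, 0.2578, 0.1741]
ee_rot: [0.641, 0.767, 0.0, 0.0]
wrist_force: [1.4, -0.3, -1.1]
width: 0.0299
gripper_force: 0.0
```

Converted, -0.18 m is -0.3, -0.12 m is -0.2, 0.277 rad is 0.3527.

```bash
python3 drive.py '[{"tz":-0.05, "jaw":0.03}, {"tz":-0.1333, "jaw":0.03}, {"tx":-0.1, "ty":-0.05, "tz":-0.2, "rz":0.1273, "jaw":0.045}, {"tx":-0.2, "ty":-0.05, "tz":-0.2, "rz":0.3438, "jaw":0.08}, {"tx":-0.3, "tz":-0.2, "rz":0.3527, "jaw":0.08}]';python3 drive.py '[{"tx":-0.2, "jaw":0.08}, {"tx":-0.2, "jaw":0.08}]';  cat > fit.py <<'E'
from h import *
def refine(a,u0,v0,r,S,rng=8):
    g=cv2.GaussianBlur(a,(0,0),1.5).astype(np.float32); th=np.linspace(0,2*np.pi,90,endpoint=False); best=(-1,)
    d=.0025*S
    for du in np.arange(-rng,rng+.1,1):
        for dv in np.arange(-rng,rng+.1,1):
            f=lambda q:cv2.remap(g,(u0+du+q*np.cos(th)).astype(np.float32)[None],(v0+dv+q*np.sin(th)).astype(np.float32)[None],cv2.INTER_LINEAR)[0]
            s=np.minimum(np.linalg.norm(f(r*S+d)-f(r*S-d),axis=1),90).mean()
            if s>best[0]: best=(s,u0+du,v0+dv)
    return best
def run(L,name,S=1500,box=(.38,.66,-.45,-.2),z=.033):
    x0,x1,y0,y1=box; ims=[]
    for n in("top","scene"):
        a=ortho(eyes.read_camera(n),z,*box,S); b=a[:,:,::-1].copy()
        for x,y,r in L:
            s,u,v=refine(a,(y1-y)*S,(x1-x)*S,r,S,int(.009*S))
            print(n,r,"xy",round(x1-v/S,4),round(y1-u/S,4),"s",round(s,1))
            cv2.circle(b,(int(u),int(v)),int(r*S),(255,0,0),1)
        ims.append(b)
    o=np.hstack(ims); cv2.imwrite(f"pics/{name}.png",cv2.resize(o,(800,int(800*o.shape[0]/o.shape[1]))))
E
python3 - <<'E'
from fit import *
run([(.437,-.270,.022),(.452,-.386,.022),(.565,-.246,.028),(.579,-.371,.028)],"l")
c=eyes.read_camera("scene"); a=c["frame"][120:280,250:490,::-1]; b=cv2.imread("pics/l.png"); a=cv2.resize(a,(400,267))
o=np.zeros((b.shape[0]+267,800,3),np.uint8); o[:b.shape[0]]=b; o[b.shape[0]:,:400]=a; cv2.imwrite("pics/l.png",o); print(o.shape)
E
python3 go.py .437 -.27 .15 -.0998
```

```text
t: 22.48
tcp_pos: [0.5576, 0.0905, 0.2956]
ee_rot: [0.742, 0.671, 0.001, 0.001]
wrist_force: [2.7, 1.0, 0.4]
width: 0.0554
gripper_force: 0.0
t: 22.72
tcp_pos: [0.5463, -0.0296, 0.2939]
ee_rot: [0.741, 0.671, -0.0, 0.0]
wrist_force: [0.6, -1.6, 0.6]
width: 0.0751
gripper_force: 0.0
top 0.022 xy 0.4323 -0.2613 s 24.7
top 0.022 xy 0.4527 -0.3813 s 49.6
top 0.028 xy 0.563 -0.2493 s 39.6
top 0.028 xy 0.575 -0.3683 s 14.4
scene 0.022 xy 0.429 -0.2693 s 30.4
scene 0.022 xy 0.4447 -0.3847 s 33.2
scene 0.028 xy 0.5583 -0.244 s 38.9
scene 0.028 xy 0.5703 -0.3717 s 32.2
(715, 800, 3)
t 22.88 tcp [ 0.546  -0.031   0.2937] yaw -0.1051 w 0.0792 tilt [-0.0005 -0.0011]
-> [-0.2489 -0.0833  0.1441] turn -0.0053 or 3.1363
```

View pics/l.png

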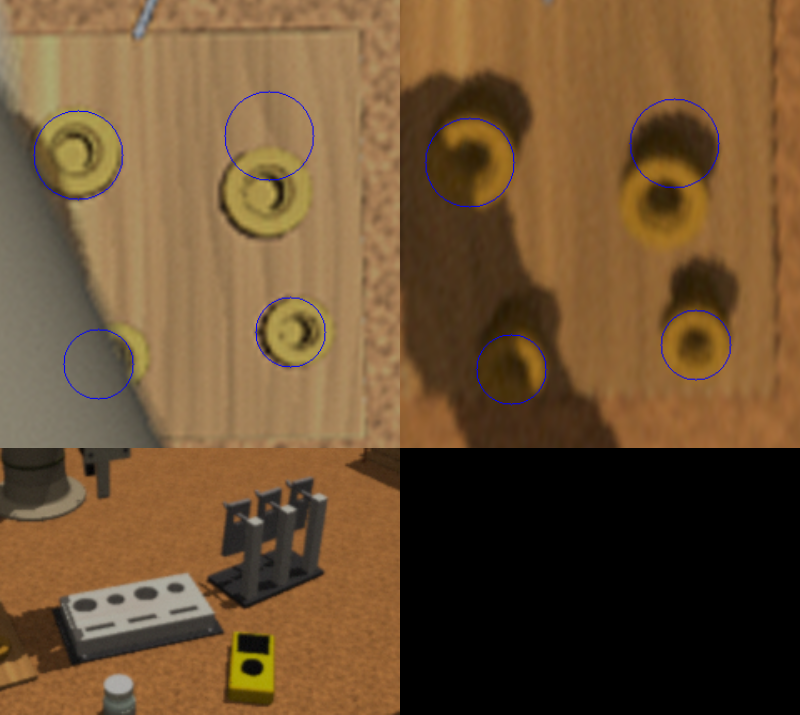

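Converted, -0.3 m is -0.5, -0.249 m is -0.415, -0.005 rad is -0.0064.

```bash
python3 drive.py '[{"tx":-0.415, "ty":-0.1383, "tz":0.0667, "rz":-0.0064, "jaw":0.075}, {"tx":-0.415, "ty":-0.1383, "tz":0.0667, "rz":-0.0064, "jaw":0.075}, {"tx":-0.415, "ty":-0.1383, "tz":0.0667, "rz":-0.0064, "jaw":0.075}, {"tx":-0.415, "ty":-0.1383, "tz":0.1333, "rz":-0.0064, "jaw":0.075}, {"tx":-0.5, "ty":-0.1383, "tz":0.25, "rz":-0.0064, "jaw":0.075}]' 40; python3 go.py .4525 -.384 .10 -.0998
```

```text
t: 23.5
tcp_pos: [0.4416, -0.2851, 0.1839]
ee_rot: [0.739, 0.673, 0.001, 0.002]
wrist_force: [-0.4, -1.4, -0.8]
width: 0.0748
gripper_force: 0.0
t 23.5 tcp [ 0.4416 -0.2851  0.1839] yaw -0.0937 w 0.0748 tilt [ 0.0029 -0.0016]
-> [-0.0973  0.0198  0.0841] turn 0.0061 or -3.1355
```

Converted, -0.097 m is -0.1617, 0.084 m is 0.14, 0.006 rad is 0.0076.

```bash
python3 drive.py '[{"tx":-0.1617, "ty":0.0333, "tz":0.0333, "rz":0.0076, "jaw":0.075}, {"tx":-0.1617, "ty":0.0333, "tz":0.1167, "rz":0.0076, "jaw":0.075}, {"tx":-0.1617, "ty":0.0333, "tz":0.14, "rz":0.0076, "jaw":0.075}, {"tx":-0.1617, "ty":0.0333, "tz":0.14, "rz":0.0076, "jaw":0.075}, {"tx":-0.1617, "ty":0.0333, "tz":0.14, "rz":0.0076, "jaw":0.075}]'; python3 - <<'E'
from meas import *
print(*bush(),sep="\n"); print(*bush(z=.033),sep="\n")
E
python3 go.py .4525 -.384 .029 -.0998
```

```text
t: 24.12
tcp_pos: [0.4533, -0.381, 0.1009]
ee_rot: [0.741, 0.672, 0.0, 0.001]
wrist_force: [0.1, -0.2, 0.6]
width: 0.0751
gripper_force: 0.0
(0.4371, -0.2704, 41.8, 42.1)
(0.449, -0.378, 22.6, 36.7)
(0.5401, -0.3755, 32.3, 47.9)
(0.5652, -0.2461, 53.7, 53.9)
(0.437, -0.2715, 41.8, 42.2)
(0.4491, -0.3799, 23.2, 36.1)
(0.5221, -0.361, 13.5, 26.6)
(0.5406, -0.3775, 32.2, 47.4)
(0.5658, -0.2474, 53.7, 54.2)
t 24.23 tcp [ 0.4532 -0.3817  0.1013] yaw -0.0981 w 0.0747 tilt [ 0.002  -0.0012]
-> [-0.0023 -0.0006  0.0723] turn 0.0017 or -3.1399
```

Converted, 0.072 m is 0.12, 0.04 m is 0.0667, 0.002 rad is 0.0025.

```bash
python3 drive.py '[{"tx":-0.0033, "ty":-0.0008, "tz":0.0667, "rz":0.0025, "jaw":0.075}, {"tx":-0.0033, "ty":-0.0008, "tz":0.12, "rz":0.0025, "jaw":0.075}, {"tx":-0.0033, "ty":-0.0008, "tz":0.12, "rz":0.0025, "jaw":0.075}, {"tx":-0.0033, "ty":-0.0008, "tz":0.12, "rz":0.0025, "jaw":0.02}, {"tx":-0.0033, "ty":-0.0008, "tz":0.12, "rz":0.0025, "jaw":0}]' 40;python3 drive.py '[{"jaw":0}, {"jaw":0}, {"jaw":0}, {"jaw":0}, {"jaw":0}]';python3 go.py .4525 -.384 .12 -.0998
```

```text
t: 24.85
tcp_pos: [0.4521, -0.3849, 0.0293]
ee_rot: [0.742, 0.67, 0.0, 0.001]
wrist_force: [-0.5, -0.1, 0.6]
width: 0.0593
gripper_force: 0.0
t: 25.48
tcp_pos: [0.4516, -0.3848, 0.0283]
ee_rot: [0.742, 0.67, -0.0, 0.001]
wrist_force: [-0.9, -0.1, 7.4]
width: 0.0426
gripper_force: 40.0
t 25.48 tcp [ 0.4516 -0.3848  0.0283] yaw -0.1021 w 0.0426 tilt [ 0.0007 -0.0008]
-> [ 0.0008  0.0009 -0.0917] turn -0.0023 or 3.1393
```

Converted, -0.09 m is -0.15, -0.04 m is -0.0667.

```bash
python3 drive.py '[{"tz":-0.0667, "jaw":0}, {"tz":-0.15, "jaw":0}, {"tz":-0.15, "jaw":0}, {"tz":-0.15, "jaw":0}]'; python3 - <<'E'
from ov import *
o=env.observe(); t=o["tcp_pos"]; th=np.linspace(0,2*np.pi,40)
ring=lambda z,r:(np.c_[t[0]+r*np.cos(th),t[1]+r*np.sin(th),np.full(40,t[2]+z)],(255,255,0))
ov("m",t,[ring(-.001,.022),ring(.0095,.022),ring(-.0165,.0125)],k=10)
E
python3 go.py .5297 -.0031 .12 -.0998
```

```text
t: 25.98
tcp_pos: [0.4508, -0.3844, 0.1173]
ee_rot: [0.742, 0.67, -0.0, -0.0]
wrist_force: [-0.9, -0.6, -2.3]
width: 0.0427
gripper_force: 40.0
t 26.07 tcp [ 0.4505 -0.3841  0.1164] yaw -0.102 w 0.0433 tilt [-0.0018  0.0012]
-> [ 0.3871  0.0399 -0.0033] turn -0.0022 or 3.1393
```

View pics/m.png

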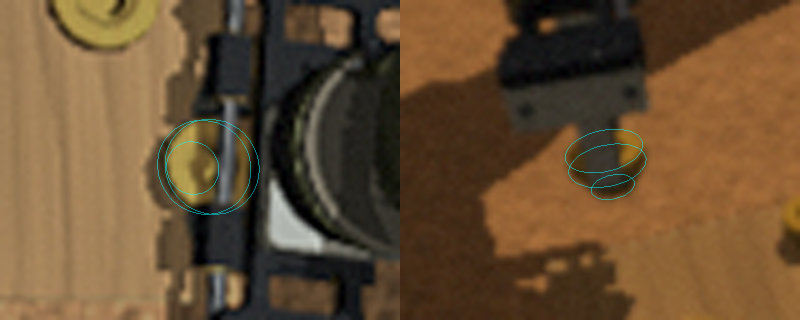

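Converted, 0.387 m is 0.645, 0.04 m is 0.0667, -0.002 rad is -0.0025.

```bash
python3 drive.py '[{"tx":0.645, "ty":0.0667, "tz":-0.005, "rz":-0.0025, "jaw":0}, {"tx":0.645, "ty":0.0667, "tz":-0.005, "rz":-0.0025, "jaw":0}, {"tx":0.645, "ty":0.0667, "tz":-0.005, "rz":-0.0025, "jaw":0}, {"tx":0.645, "ty":0.0667, "tz":-0.005, "rz":-0.0025, "jaw":0}, {"tx":0.645, "ty":0.0667, "tz":-0.005, "rz":-0.0025, "jaw":0}]';python3 go.py .5297 -.0031 .075 -.0998
```

```text
t: 26.7
tcp_pos: [0.5146, -0.0765, 0.1189]
ee_rot: [0.742, 0.671, -0.001, -0.001]
wrist_force: [1.1, -0.3, -1.7]
width: 0.0432
gripper_force: 40.0
t 26.7 tcp [ 0.5146 -0.0765  0.1189] yaw -0.1 w 0.0432 tilt [-0.0019  0.0003]
-> [0.0745 0.0078 0.0439] turn -0.0002 or 3.1414
```

Converted, 0.0745 m is 0.1242, 0.043 m is 0.0717.

```bash
python3 drive.py '[{"tx":0.1242, "ty":0.0133, "jaw":0}, {"tx":0.1242, "ty":0.0133, "tz":0.0333, "jaw":0}, {"tx":0.1242, "ty":0.0133, "tz":0.0717, "jaw":0}, {"tx":0.1242, "ty":0.0133, "tz":0.0717, "jaw":0}, {"tx":0.1242, "ty":0.0133, "tz":0.0717, "jaw":0}]';python3 drive.py '[{"jaw":0}]'; python3 go.py .5297 -.0031 .0565 -.0998
```

```text
t: 27.32
tcp_pos: [0.5301, -0.0054, 0.0769]
ee_rot: [0.742, 0.671, -0.0, -0.0]
wrist_force: [0.6, -0.2, -1.6]
width: 0.0424
gripper_force: 40.0
t: 27.45
tcp_pos: [0.5306, -0.0056, 0.0776]
ee_rot: [0.742, 0.671, 0.0, 0.0]
wrist_force: [-0.2, 0.3, -1.3]
width: 0.0433
gripper_force: 40.0
t 27.45 tcp [ 0.5306 -0.0056  0.0776] yaw -0.1007 w 0.0433 tilt [ 0.0008 -0.    ]
-> [ 0.0024 -0.0012  0.0211] turn -0.0009 or 3.1406
```

Converted, 0.027 m is 0.045, 0.022 m is 0.0367.

```bash
python3 drive.py '[{"tx":0.0033, "ty":-0.0017, "tz":0.0133, "jaw":0}, {"tx":0.0033, "ty":-0.0017, "tz":0.0267, "jaw":0}, {"tx":0.0033, "ty":-0.0017, "tz":0.0367, "jaw":0}, {"tx":0.0033, "ty":-0.0017, "tz":0.045, "jaw":0}, {"tx":0.0033, "ty":-0.0017, "tz":0.045, "jaw":0}]'; python3 go.py .5297 -.0031 .0415 -.0998
```

```text
t: 28.08
tcp_pos: [0.5286, -0.0029, 0.0494]
ee_rot: [0.741, 0.671, -0.001, -0.001]
wrist_force: [-2.1, 1.6, -2.4]
width: 0.0429
gripper_force: 40.0
t 28.07 tcp [ 0.5286 -0.0029  0.0494] yaw -0.0995 w 0.0429 tilt [-0.0021 -0.0001]
-> [-0.0001  0.0012  0.0079] turn 0.0003 or -3.1413
```

Converted, 0.008 m is 0.0133, 0.006 m is 0.01.

```bash
python3 drive.py '[{"ty":0.0008, "tz":0.005, "jaw":0}, {"ty":0.0008, "tz":0.01, "jaw":0}, {"ty":0.0008, "tz":0.0133, "jaw":0}, {"ty":0.0008, "tz":0.0133, "jaw":0}]' 60; python3 go.py .5297 -.0031 .0415 -.0998
```

```text
t: 28.58
tcp_pos: [0.5285, -0.0025, 0.0427]
ee_rot: [0.741, 0.671, -0.001, -0.001]
wrist_force: [-8.6, 3.3, 12.1]
width: 0.0425
gripper_force: 60.0
t 28.57 tcp [ 0.5285 -0.0025  0.0427] yaw -0.0988 w 0.0425 tilt [-0.0018 -0.0001]
-> [-0.0005  0.0012  0.0012] turn 0.001 or -3.1406
```

Converted, 0.005 m is 0.0083, 0.004 m is 0.0067.

```bash
python3 drive.py '[{"ty":-0.0008, "tz":0.0033, "jaw":0}, {"ty":-0.0017, "tz":0.0067, "jaw":0}, {"ty":-0.0017, "tz":0.0083, "jaw":0}]'; python3 drive.py '[{"jaw":0.06}, {"jaw":0.06}, {"jaw":0.06}, {"tz":-0.05, "jaw":0.06}, {"tz":-0.1, "jaw":0.06}]'; python3 go.py .5297 -.0031 .053 -.0998
```

```text
t: 28.95
tcp_pos: [0.5286, -0.0025, 0.0402]
ee_rot: [0.741, 0.671, 0.0, 0.001]
wrist_force: [-14.3, 2.8, 60.8]
width: 0.0421
gripper_force: 78.7
t: 29.58
tcp_pos: [0.5297, -0.0032, 0.0981]
ee_rot: [0.742, 0.671, 0.0, 0.0]
wrist_force: [0.6, -1.6, 0.5]
width: 0.0601
gripper_force: 0.0
t 29.57 tcp [ 0.5297 -0.0032  0.0981] yaw -0.1001 w 0.0601 tilt [ 0.001  -0.0001]
-> [ 0.0001 -0.      0.0451] turn -0.0003 or 3.1413
```

Converted, 0.045 m is 0.075, 0.04 m is 0.0667.

```bash
python3 drive.py '[{"tz":0.0167, "jaw":0}, {"tz":0.0333, "jaw":0}, {"tz":0.05, "jaw":0}, {"tz":0.0667, "jaw":0}, {"tz":0.075, "jaw":0}]'; python3 drive.py '[{"tz":0.0033, "jaw":0}, {"tz":0.0067, "jaw":0}, {"tz":0.0083, "jaw":0}, {"tz":0.0083, "jaw":0}]'; python3 go.py .5297 -.0031 .053 -.0998
```

```text
t: 30.2
tcp_pos: [0.5285, -0.0029, 0.0507]
ee_rot: [0.741, 0.671, -0.001, -0.001]
wrist_force: [-0.6, 0.3, 4.0]
width: 0.0145
gripper_force: 2.4
t: 30.7
tcp_pos: [0.5314, -0.0029, 0.0501]
ee_rot: [0.742, 0.671, 0.002, 0.002]
wrist_force: [-4.9, -1.8, 41.8]
width: 0.0006
gripper_force: 21.0
t 30.7 tcp [ 0.5314 -0.0029  0.0501] yaw -0.1 w 0.0006 tilt [ 0.0059 -0.0005]
-> [-0.0003 -0.0017 -0.0029] turn -0.0002 or 3.1414
```

Converted, -0.18 m is -0.3, -0.12 m is -0.2.

```bash
python3 drive.py '[{"tz":-0.05, "jaw":0.03}, {"tz":-0.1, "jaw":0.075}, {"tx":-0.1, "ty":-0.0333, "tz":-0.1167, "jaw":0.075}, {"tx":-0.2, "ty":-0.0667, "tz":-0.1167, "jaw":0.075}, {"tx":-0.3, "ty":-0.1, "tz":-0.1167, "jaw":0.075}]' 40; python3 go.py .4371 -.2705 .09 -.0998
```

```text
t: 31.32
tcp_pos: [0.452, -0.1749, 0.1172]
ee_rot: [0.741, 0.671, 0.0, 0.0]
wrist_force: [1.2, -1.7, -0.3]
width: 0.0456
gripper_force: 0.0
t 31.32 tcp [ 0.452  -0.1749  0.1172] yaw -0.0992 w 0.0456 tilt [ 0.0008 -0.0004]
-> [-0.0966 -0.0054  0.0272] turn 0.0006 or -3.141
```

Converted, -0.0966 m is -0.161, 0.027 m is 0.045.

```bash
python3 drive.py '[{"tx":-0.161, "ty":-0.0083, "tz":0.0167, "jaw":0.075}, {"tx":-0.161, "ty":-0.0083, "tz":0.0417, "jaw":0.075}, {"tx":-0.161, "ty":-0.0083, "tz":0.045, "jaw":0.075}, {"tx":-0.161, "ty":-0.0083, "tz":0.045, "jaw":0.075}]';  python3 drive.py '[{"jaw":0.075}]';python3 go.py .4371 -.2705 .029 -.0998
```

```text
t: 31.82
tcp_pos: [0.438, -0.2682, 0.0898]
ee_rot: [0.741, 0.671, 0.0, -0.0]
wrist_force: [-0.2, -0.2, -0.3]
width: 0.0747
gripper_force: 0.0
t: 31.95
tcp_pos: [0.4386, -0.2677, 0.0904]
ee_rot: [0.741, 0.672, 0.0, 0.0]
wrist_force: [0.4, 1.1, 1.1]
width: 0.0748
gripper_force: 0.0
t 31.95 tcp [ 0.4386 -0.2677  0.0904] yaw -0.0978 w 0.0748 tilt [0.0005 0.0002]
-> [-0.0029 -0.0013  0.0614] turn 0.002 or -3.1396
```

Converted, 0.061 m is 0.1017, 0.03 m is 0.05, 0.001 rad is 0.0013.

```bash
python3 drive.py '[{"tx":-0.005, "ty":-0.0017, "tz":0.05, "rz":0.0013, "jaw":0.075}, {"tx":-0.005, "ty":-0.0017, "tz":0.1017, "rz":0.0013, "jaw":0.075}, {"tx":-0.005, "ty":-0.0017, "tz":0.1017, "rz":0.0013, "jaw":0.06}, {"tx":-0.005, "ty":-0.0017, "tz":0.1017, "rz":0.0013, "jaw":0.02}, {"tx":-0.005, "ty":-0.0017, "tz":0.1017, "rz":0.0013, "jaw":0}]' 40;python3 drive.py '[{"jaw":0}, {"jaw":0}, {"jaw":0}, {"jaw":0}, {"jaw":0}]';python3 drive.py '[{"tz":-0.0667, "jaw":0}, {"tz":-0.15, "jaw":0}, {"tz":-0.15, "jaw":0}]';python3 go.py .5416 .1163 .12 -.0998
```

```text
t: 32.58
tcp_pos: [0.4374, -0.272, 0.0302]
ee_rot: [0.742, 0.671, 0.0, 0.001]
wrist_force: [-0.3, 0.1, -0.7]
width: 0.0494
gripper_force: 0.0
t: 33.2
tcp_pos: [0.437, -0.2722, 0.03]
ee_rot: [0.742, 0.67, 0.0, 0.001]
wrist_force: [-1.2, 1.0, 8.7]
width: 0.0426
gripper_force: 40.0
t: 33.58
tcp_pos: [0.4381, -0.273, 0.1223]
ee_rot: [0.742, 0.67, 0.001, 0.003]
wrist_force: [-0.2, -0.0, -1.7]
width: 0.0426
gripper_force: 40.0
t 33.58 tcp [ 0.4381 -0.273   0.1223] yaw -0.102 w 0.0426 tilt [ 0.0053 -0.003 ]
-> [0.3979 0.0633 0.0017] turn -0.0022 or 3.1394
```

Converted, 0.397 m is 0.6617, 0.063 m is 0.105, -0.002 rad is -0.0025.

```bash
python3 drive.py '[{"tx":0.6617, "ty":0.105, "rz":-0.0025, "jaw":0}, {"tx":0.6617, "ty":0.105, "rz":-0.0025, "jaw":0}, {"tx":0.6617, "ty":0.105, "rz":-0.0025, "jaw":0}, {"tx":0.6617, "ty":0.105, "rz":-0.0025, "jaw":0}, {"tx":0.6617, "ty":0.105, "rz":-0.0025, "jaw":0}]';python3 drive.py '[{"tx":0.145, "ty":0.0233, "jaw":0}, {"tx":0.145, "ty":0.0233, "jaw":0}, {"tx":0.145, "ty":0.0233, "jaw":0}]'; python3 go.py .5416 .115 .075 -.0998
```

```text
t: 34.2
tcp_pos: [0.5164, 0.0319, 0.1182]
ee_rot: [0.741, 0.671, -0.0, -0.0]
wrist_force: [0.3, -0.5, -1.1]
width: 0.043
gripper_force: 40.0
t: 34.58
tcp_pos: [0.5388, 0.1178, 0.1181]
ee_rot: [0.74, 0.673, -0.0, -0.0]
wrist_force: [-0.7, 0.5, -1.1]
width: 0.0429
gripper_force: 40.0
t 34.58 tcp [0.5388 0.1178 0.1181] yaw -0.0951 w 0.0429 tilt [-0.0007  0.0006]
-> [-0.0026  0.0031  0.0431] turn 0.0047 or -3.1369
```

Converted, 0.043 m is 0.0717, 0.04 m is 0.0667, 0.005 rad is 0.0064.

```bash
python3 drive.py '[{"tx":-0.0042, "ty":0.005, "tz":0.0333, "rz":0.0064, "jaw":0}, {"tx":-0.0042, "ty":0.005, "tz":0.0667, "rz":0.0064, "jaw":0}, {"tx":-0.0042, "ty":0.005, "tz":0.0717, "rz":0.0064, "jaw":0}, {"tx":-0.0042, "ty":0.005, "tz":0.0717, "rz":0.0064, "jaw":0}, {"tx":-0.0042, "ty":0.005, "tz":0.0717, "rz":0.0064, "jaw":0}]'; python3 go.py .5416 .115 .05 -.0998
```

```text
t: 35.2
tcp_pos: [0.5421, 0.1122, 0.0766]
ee_rot: [0.743, 0.669, 0.0, 0.0]
wrist_force: [-0.4, 0.7, -0.7]
width: 0.0423
gripper_force: 40.0
t 35.2 tcp [0.5421 0.1122 0.0766] yaw -0.1045 w 0.0423 tilt [0.0008 0.0001]
-> [ 0.0027 -0.0008  0.0266] turn -0.0047 or 3.1369
```

Converted, 0.027 m is 0.045, 0.022 m is 0.0367, -0.004 rad is -0.0051.

```bash
python3 drive.py '[{"tx":0.0042, "ty":-0.0017, "tz":0.0133, "rz":-0.0051, "jaw":0}, {"tx":0.0042, "ty":-0.0017, "tz":0.0267, "rz":-0.0051, "jaw":0}, {"tx":0.0042, "ty":-0.0017, "tz":0.0367, "rz":-0.0051, "jaw":0}, {"tx":0.0042, "ty":-0.0017, "tz":0.045, "rz":-0.0051, "jaw":0}, {"tx":0.0042, "ty":-0.0017, "tz":0.045, "rz":-0.0051, "jaw":0}]'; python3 go.py .5416 .1150 .0415 -.0998
```

```text
t: 35.83
tcp_pos: [0.5405, 0.1151, 0.0484]
ee_rot: [0.742, 0.671, -0.001, -0.0]
wrist_force: [-1.3, -0.0, -2.1]
width: 0.0427
gripper_force: 40.0
t 35.83 tcp [0.5405 0.1151 0.0484] yaw -0.0999 w 0.0427 tilt [-0.0014 -0.0005]
-> [0.     0.0011 0.0069] turn -0.0001 or 3.1415
```

Converted, 0.008 m is 0.0133, 0.007 m is 0.0117.

```bash
python3 drive.py '[{"tz":0.005, "jaw":0}, {"tz":0.0083, "jaw":0}, {"tz":0.0117, "jaw":0}, {"tz":0.0133, "jaw":0}]' 60; python3 drive.py '[{"jaw":0.06}, {"jaw":0.06}, {"jaw":0.06}, {"tz":-0.05, "jaw":0.06}, {"tz":-0.0833, "jaw":0.06}]'; python3 go.py .5416 .1163 .05 -.0998
```

```text
t: 36.33
tcp_pos: [0.5406, 0.1152, 0.042]
ee_rot: [0.741, 0.671, -0.0, 0.0]
wrist_force: [-7.6, -1.1, 20.1]
width: 0.0427
gripper_force: 60.0
t: 36.95
tcp_pos: [0.5413, 0.1153, 0.0917]
ee_rot: [0.742, 0.671, 0.0, 0.0]
wrist_force: [0.6, -0.3, -0.3]
width: 0.06
gripper_force: 0.0
t 36.95 tcp [0.5413 0.1153 0.0917] yaw -0.1 w 0.06 tilt [0.0002 0.0002]
-> [0.001  0.0002 0.0417] turn -0.0002 or 3.1414
```

Press with shut fingers, then head for the large one, opening.

Converted, 0.03 m is 0.05, 0.025 m is 0.0417.

```bash
python3 drive.py '[{"tz":0.0167, "jaw":0}, {"tz":0.0333, "jaw":0}, {"tz":0.0417, "jaw":0}, {"tz":0.0417, "jaw":0}, {"tz":0.05, "jaw":0}]'; python3 drive.py '[{"tz":0.0083, "jaw":0}, {"tz":0.0167, "jaw":0}, {"tz":0.0233, "jaw":0}, {"tz":0.0275, "jaw":0}, {"tz":0.0275, "jaw":0}]'; python3 drive.py '[{"tz":-0.05, "jaw":0.03}, {"tz":-0.1, "jaw":0.085}, {"tx":-0.1, "tz":-0.1167, "jaw":0.085}, {"tx":-0.2, "tz":-0.1167, "jaw":0.085}, {"tx":-0.3, "tz":-0.1167, "jaw":0.085}]' 40; python3 go.py .5655 -.2465 .09 -.0998
```

```text
t: 37.58
tcp_pos: [0.5412, 0.1153, 0.0608]
ee_rot: [0.742, 0.671, 0.0, 0.0]
wrist_force: [0.9, 0.1, 0.1]
width: 0.0144
gripper_force: 0.0
t: 38.2
tcp_pos: [0.5412, 0.1153, 0.0499]
ee_rot: [0.741, 0.671, 0.001, 0.002]
wrist_force: [-17.4, -3.3, 76.6]
width: 0.0004
gripper_force: 38.3
t: 38.83
tcp_pos: [0.523, -0.0656, 0.1147]
ee_rot: [0.741, 0.671, 0.0, 0.0]
wrist_force: [1.3, 0.7, -0.7]
width: 0.046
gripper_force: 0.0
t 38.83 tcp [ 0.523  -0.0656  0.1147] yaw -0.0994 w 0.046 tilt [ 0.0008 -0.0002]
-> [-0.1758  0.0602  0.0248] turn 0.0004 or -3.1411
```

Converted, -0.176 m is -0.2933, 0.06 m is 0.1.

```bash
python3 drive.py '[{"tx":-0.2933, "ty":0.1, "jaw":0.085}, {"tx":-0.2933, "ty":0.1, "jaw":0.085}, {"tx":-0.2933, "ty":0.1, "tz":0.0167, "jaw":0.085}, {"tx":-0.2933, "ty":0.1, "tz":0.0417, "jaw":0.085}, {"tx":-0.2933, "ty":0.1, "tz":0.0417, "jaw":0.085}]';  python3 drive.py '[{"jaw":0.085}]';python3 go.py .5655 -.2468 .0295 -.0998
```

```text
t: 39.45
tcp_pos: [0.5641, -0.2442, 0.0881]
ee_rot: [0.742, 0.671, -0.0, -0.001]
wrist_force: [-0.5, 0.5, 0.4]
width: 0.0847
gripper_force: 0.0
t: 39.58
tcp_pos: [0.5654, -0.243, 0.0897]
ee_rot: [0.741, 0.672, 0.0, -0.0]
wrist_force: [0.6, 0.2, -0.1]
width: 0.0851
gripper_force: 0.0
t 39.58 tcp [ 0.5654 -0.243   0.0897] yaw -0.0975 w 0.0851 tilt [-0.0002  0.0007]
-> [-0.0038  0.0005  0.0602] turn 0.0023 or -3.1393
```

Converted, 0.06 m is 0.1, 0.03 m is 0.05, 0.002 rad is 0.0025.

```bash
python3 drive.py '[{"tx":-0.005, "tz":0.05, "rz":0.0025, "jaw":0.085}, {"tx":-0.005, "tz":0.1, "rz":0.0025, "jaw":0.085}, {"tx":-0.005, "tz":0.1, "rz":0.0025, "jaw":0.07}, {"tx":-0.005, "tz":0.1, "rz":0.0025, "jaw":0.04}, {"tx":-0.005, "tz":0.1, "rz":0.0025, "jaw":0}]' 40;python3 drive.py '[{"jaw":0}, {"jaw":0}, {"jaw":0}, {"jaw":0}, {"jaw":0}]';python3 drive.py '[{"tz":-0.0667, "jaw":0}, {"tz":-0.15, "jaw":0}, {"tz":-0.15, "jaw":0}]';python3 go.py .5356 .0566 .12 -.0998
```

```text
t: 40.2
tcp_pos: [0.5657, -0.2479, 0.031]
ee_rot: [0.742, 0.67, 0.0, 0.001]
wrist_force: [0.5, -0.6, 0.9]
width: 0.0595
gripper_force: 0.0
t: 40.83
tcp_pos: [0.5654, -0.248, 0.0308]
ee_rot: [0.742, 0.67, 0.0, 0.001]
wrist_force: [-1.2, 1.2, 7.1]
width: 0.0552
gripper_force: 40.0
t: 41.2
tcp_pos: [0.5669, -0.2488, 0.1234]
ee_rot: [0.742, 0.67, 0.001, 0.003]
wrist_force: [-0.0, 0.3, -2.4]
width: 0.0548
gripper_force: 40.0
t 41.2 tcp [ 0.5669 -0.2488  0.1234] yaw -0.1026 w 0.0548 tilt [ 0.0061 -0.0024]
-> [ 0.3006 -0.0624  0.0025] turn -0.0028 or 3.1388
```

Converted, 0.298 m is 0.4967, -0.062 m is -0.1033, -0.003 rad is -0.0038.

```bash
python3 drive.py '[{"tx":0.4967, "ty":-0.1033, "rz":-0.0038, "jaw":0}, {"tx":0.4967, "ty":-0.1033, "rz":-0.0038, "jaw":0}, {"tx":0.4967, "ty":-0.1033, "rz":-0.0038, "jaw":0}, {"tx":0.4967, "ty":-0.1033, "rz":-0.0038, "jaw":0}, {"tx":0.4967, "ty":-0.1033, "rz":-0.0038, "jaw":0}]';python3 drive.py '[{"jaw":0}, {"jaw":0}]'; python3 go.py .5356 .0558 .077 -.0998
```

```text
t: 41.82
tcp_pos: [0.5325, 0.0569, 0.1187]
ee_rot: [0.741, 0.672, -0.0, -0.0]
wrist_force: [1.0, -1.4, -2.2]
width: 0.0546
gripper_force: 40.0
t: 42.08
tcp_pos: [0.5331, 0.0543, 0.1188]
ee_rot: [0.741, 0.671, -0.001, -0.0]
wrist_force: [-0.2, -0.6, -2.2]
width: 0.0549
gripper_force: 40.0
t 42.08 tcp [0.5331 0.0543 0.1188] yaw -0.0985 w 0.0549 tilt [-0.0013 -0.0008]
-> [0.0018 0.0024 0.0418] turn 0.0013 or -3.1403
```

Converted, 0.042 m is 0.07, 0.04 m is 0.0667, 0.001 rad is 0.0013.

```bash
python3 drive.py '[{"tx":0.0025, "ty":0.0033, "tz":0.0333, "rz":0.0013, "jaw":0}, {"tx":0.0025, "ty":0.0033, "tz":0.0667, "rz":0.0013, "jaw":0}, {"tx":0.0025, "ty":0.0033, "tz":0.07, "rz":0.0013, "jaw":0}, {"tx":0.0025, "ty":0.0033, "tz":0.07, "rz":0.0013, "jaw":0}, {"tx":0.0025, "ty":0.0033, "tz":0.07, "rz":0.0013, "jaw":0}]'; python3 go.py .5356 .0558 .0505 -.0998
```

```text
t: 42.7
tcp_pos: [0.5361, 0.0556, 0.0781]
ee_rot: [0.742, 0.671, 0.0, 0.0]
wrist_force: [0.4, -0.8, -2.5]
width: 0.0549
gripper_force: 40.0
t 42.7 tcp [0.5361 0.0556 0.0781] yaw -0.1009 w 0.0549 tilt [0.0009 0.    ]
-> [ 0.0002 -0.0006  0.0276] turn -0.0011 or 3.1405
```

Converted, 0.028 m is 0.0467, 0.022 m is 0.0367.

```bash
python3 drive.py '[{"ty":-0.0008, "tz":0.0133, "jaw":0}, {"ty":-0.0008, "tz":0.0267, "jaw":0}, {"ty":-0.0008, "tz":0.0367, "jaw":0}, {"ty":-0.0008, "tz":0.0467, "jaw":0}, {"ty":-0.0008, "tz":0.0467, "jaw":0}]'; python3 go.py .5356 .0558 .0428 -.0998
```

```text
t: 43.32
tcp_pos: [0.5344, 0.0557, 0.0488]
ee_rot: [0.742, 0.671, -0.001, -0.0]
wrist_force: [-2.6, -1.0, -3.3]
width: 0.0546
gripper_force: 40.0
t 43.33 tcp [0.5344 0.0557 0.0488] yaw -0.1 w 0.0546 tilt [-0.0018 -0.0008]
-> [0.0002 0.0011 0.006 ] turn -0.0002 or 3.1414
```

Converted, 0.007 m is 0.0117, 0.006 m is 0.01.

```bash
python3 drive.py '[{"tz":0.0033, "jaw":0}, {"tz":0.0067, "jaw":0}, {"tz":0.01, "jaw":0}, {"tz":0.0117, "jaw":0}]' 60; python3 drive.py '[{"jaw":0.07}, {"jaw":0.07}, {"jaw":0.07}, {"tz":-0.05, "jaw":0.07}, {"tz":-0.0833, "jaw":0.07}]'; python3 go.py .5356 .0566 .05 -.0998
```

```text
t: 43.82
tcp_pos: [0.5345, 0.0556, 0.0437]
ee_rot: [0.742, 0.671, -0.001, 0.0]
wrist_force: [-7.5, -2.7, 25.9]
width: 0.0542
gripper_force: 60.0
t: 44.45
tcp_pos: [0.5355, 0.0564, 0.0932]
ee_rot: [0.742, 0.671, 0.0, -0.0]
wrist_force: [0.3, 0.5, -0.1]
width: 0.0698
gripper_force: 0.0
t 44.45 tcp [0.5355 0.0564 0.0932] yaw -0.0998 w 0.0698 tilt [0.0003 0.0003]
-> [0.0002 0.     0.0432] turn -0.0 or 3.1416
```

Converted, 0.032 m is 0.0533, 0.025 m is 0.0417.

```bash
python3 drive.py '[{"tz":0.0167, "jaw":0.03}, {"tz":0.0333, "jaw":0.03}, {"tz":0.0417, "jaw":0.03}, {"tz":0.0417, "jaw":0.03}, {"tz":0.0533, "jaw":0.03}]'; python3 drive.py '[{"tz":0.0083, "jaw":0.03}, {"tz":0.0167, "jaw":0.03}, {"tz":0.0233, "jaw":0.03}, {"tz":0.0242, "jaw":0.03}, {"tz":0.0242, "jaw":0.03}]'; python3 drive.py '[{"tz":-0.05, "jaw":0.03}, {"tz":-0.1, "jaw":0.085}, {"tx":-0.1, "tz":-0.1167, "jaw":0.085}, {"tx":-0.2, "tz":-0.1167, "jaw":0.085}, {"tx":-0.3, "tz":-0.1167, "jaw":0.085}]' 40; python3 - <<'E'
from fit import *
run([(.54,-.368,.028)],"n",z=.034,S=1500)
from meas import bush
print(*bush(),sep="\n")
E
python3 go.py .540 -.369 .09 -.0998
```

```text
t: 45.08
tcp_pos: [0.5354, 0.0562, 0.0603]
ee_rot: [0.742, 0.671, 0.0, 0.0]
wrist_force: [0.3, 0.5, -0.2]
width: 0.0305
gripper_force: 0.0
t: 45.7
tcp_pos: [0.5353, 0.0562, 0.05]
ee_rot: [0.742, 0.671, 0.001, 0.001]
wrist_force: [-13.1, -0.7, 60.7]
width: 0.0299
gripper_force: 30.4
t: 46.32
tcp_pos: [0.5172, -0.1247, 0.1162]
ee_rot: [0.741, 0.671, 0.0, 0.0]
wrist_force: [0.9, -0.6, -0.2]
width: 0.0656
gripper_force: 0.0
top 0.028 xy 0.54 -0.3633 s 49.7
scene 0.028 xy 0.534 -0.3647 s 36.7
(0.5307, -0.3541, 21.0, 44.6)
(0.54, -0.3736, 36.6, 48.3)
t 46.48 tcp [ 0.5163 -0.127   0.1157] yaw -0.1069 w 0.0775 tilt [-0.0007 -0.0012]
-> [-0.238   0.0494  0.026 ] turn -0.0071 or 3.1345
```

View pics/n.png

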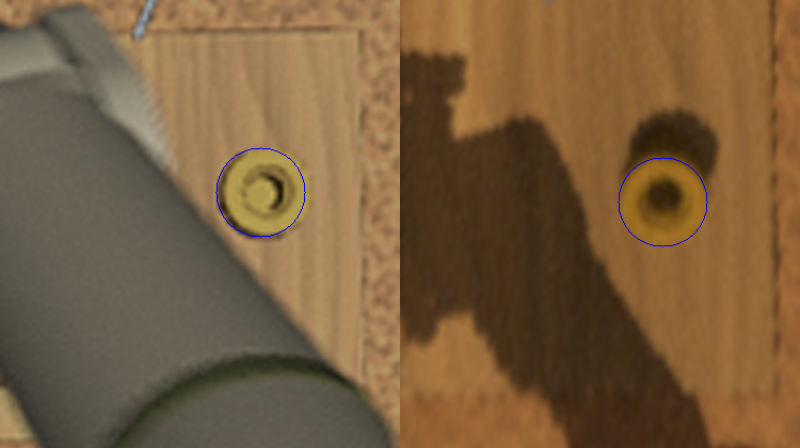

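Converted, -0.234 m is -0.39, 0.05 m is 0.0833, -0.007 rad is -0.0089.

```bash
python3 drive.py '[{"tx":-0.39, "ty":0.0833, "rz":-0.0089, "jaw":0.085}, {"tx":-0.39, "ty":0.0833, "rz":-0.0089, "jaw":0.085}, {"tx":-0.39, "ty":0.0833, "rz":-0.0089, "jaw":0.085}, {"tx":-0.39, "ty":0.0833, "tz":0.025, "rz":-0.0089, "jaw":0.085}, {"tx":-0.39, "ty":0.0833, "tz":0.0417, "rz":-0.0089, "jaw":0.085}]';  python3 drive.py '[{"jaw":0.085}]';python3 go.py .540 -.3645 .0285 -.0998
```

```text
t: 47.1
tcp_pos: [0.5433, -0.3644, 0.0897]
ee_rot: [0.741, 0.672, -0.0, 0.0]
wrist_force: [0.4, 0.7, -0.3]
width: 0.0851
gripper_force: 0.0
t: 47.22
tcp_pos: [0.5437, -0.3585, 0.0899]
ee_rot: [0.739, 0.674, 0.0, -0.001]
wrist_force: [0.5, 0.7, 0.1]
width: 0.0842
gripper_force: 0.0
t 47.23 tcp [ 0.5437 -0.3585  0.0899] yaw -0.0913 w 0.0842 tilt [-0.0014  0.0021]
-> [-0.0064 -0.0031  0.0614] turn 0.0085 or -3.133
```

Converted, 0.04 m is 0.0667, 0.02 m is 0.0333, 0.003 rad is 0.0038.

```bash
python3 drive.py '[{"tx":-0.005, "ty":-0.005, "tz":0.0333, "rz":0.0038, "jaw":0.085}, {"tx":-0.005, "ty":-0.005, "tz":0.0667, "rz":0.0038, "jaw":0.085}, {"tx":-0.005, "ty":-0.005, "tz":0.0667, "rz":0.0038, "jaw":0.085}, {"tx":-0.005, "ty":-0.005, "tz":0.0667, "rz":0.0038, "jaw":0.085}, {"tx":-0.005, "ty":-0.005, "tz":0.0667, "rz":0.0038, "jaw":0.085}]';  python3 go.py .540 -.3645 .0295 -.0998
```

```text
t: 47.85
tcp_pos: [0.5409, -0.3635, 0.0517]
ee_rot: [0.74, 0.672, 0.0, 0.0]
wrist_force: [0.4, -0.5, 0.3]
width: 0.0845
gripper_force: 0.0
t 47.85 tcp [ 0.5409 -0.3635  0.0517] yaw -0.0957 w 0.0845 tilt [ 0.0009 -0.0005]
-> [-0.0011 -0.0008  0.0222] turn 0.0041 or -3.1375
```

Converted, 0.022 m is 0.0367, 0.01 m is 0.0167, 0.004 rad is 0.0051.

```bash
python3 drive.py '[{"tx":-0.0017, "ty":-0.0017, "tz":0.0167, "rz":0.0051, "jaw":0.085}, {"tx":-0.0017, "ty":-0.0017, "tz":0.0367, "rz":0.0051, "jaw":0.085}, {"tx":-0.0017, "ty":-0.0017, "tz":0.0367, "rz":0.0051, "jaw":0.07}, {"tx":-0.0017, "ty":-0.0017, "tz":0.0367, "rz":0.0051, "jaw":0.04}, {"tx":-0.0017, "ty":-0.0017, "tz":0.0367, "rz":0.0051, "jaw":0}]' 40;python3 drive.py '[{"jaw":0}, {"jaw":0}, {"jaw":0}, {"jaw":0}, {"jaw":0}]';python3 drive.py '[{"tz":-0.0667, "jaw":0}, {"tz":-0.15, "jaw":0}, {"tz":-0.15, "jaw":0}]';python3 go.py .5237 -.0628 .12 -.0998
```

```text
t: 48.48
tcp_pos: [0.5395, -0.3645, 0.0292]
ee_rot: [0.742, 0.671, 0.0, 0.0]
wrist_force: [-0.2, 0.1, -1.4]
width: 0.0596
gripper_force: 0.0
t: 49.1
tcp_pos: [0.5395, -0.3645, 0.0293]
ee_rot: [0.742, 0.671, 0.0, 0.0]
wrist_force: [-0.5, -0.2, 3.5]
width: 0.0551
gripper_force: 40.0
t: 49.48
tcp_pos: [0.541, -0.3653, 0.1224]
ee_rot: [0.742, 0.671, 0.001, 0.003]
wrist_force: [-0.3, -0.8, -2.2]
width: 0.055
gripper_force: 40.0
t 49.48 tcp [ 0.541  -0.3653  0.1224] yaw -0.1003 w 0.055 tilt [ 0.0048 -0.0029]
-> [ 0.2993 -0.0475  0.0014] turn -0.0005 or 3.1411
```

Converted, 0.298 m is 0.4967, -0.047 m is -0.0783.

```bash
python3 drive.py '[{"tx":0.4967, "ty":-0.0783, "jaw":0}, {"tx":0.4967, "ty":-0.0783, "jaw":0}, {"tx":0.4967, "ty":-0.0783, "jaw":0}, {"tx":0.4967, "ty":-0.0783, "jaw":0}, {"tx":0.4967, "ty":-0.0783, "jaw":0}]';python3 drive.py '[{"jaw":0}, {"jaw":0}]'; python3 go.py .5237 -.0628 .077 -.0998
```

```text
t: 50.1
tcp_pos: [0.5212, -0.0608, 0.1181]
ee_rot: [0.741, 0.671, -0.0, -0.001]
wrist_force: [0.0, -0.1, -2.2]
width: 0.0548
gripper_force: 40.0
t: 50.35
tcp_pos: [0.5218, -0.0637, 0.1183]
ee_rot: [0.741, 0.671, -0.001, -0.0]
wrist_force: [-0.3, -0.0, -2.0]
width: 0.0549
gripper_force: 40.0
t 50.35 tcp [ 0.5218 -0.0637  0.1183] yaw -0.0997 w 0.0549 tilt [-0.0015 -0.0005]
-> [0.0012 0.0019 0.0412] turn 0.0001 or -3.1415
```

Converted, 0.041 m is 0.0683, 0.02 m is 0.0333.

```bash
python3 drive.py '[{"tx":0.0017, "ty":0.0017, "tz":0.0333, "jaw":0}, {"tx":0.0017, "ty":0.0017, "tz":0.0683, "jaw":0}, {"tx":0.0017, "ty":0.0017, "tz":0.0683, "jaw":0}, {"tx":0.0017, "ty":0.0017, "tz":0.0683, "jaw":0}, {"tx":0.0017, "ty":0.0017, "tz":0.0683, "jaw":0}]'; python3 drive.py '[{"tz":0.0133, "jaw":0}, {"tz":0.0267, "jaw":0}, {"tz":0.0367, "jaw":0}, {"tz":0.0467, "jaw":0}, {"tz":0.0467, "jaw":0}]'; python3 go.py .5237 -.0628 .0415 -.0998
```

```text
t: 50.98
tcp_pos: [0.5237, -0.0629, 0.0787]
ee_rot: [0.742, 0.671, 0.0, 0.0]
wrist_force: [0.3, -0.2, -0.7]
width: 0.055
gripper_force: 40.0
t: 51.6
tcp_pos: [0.5224, -0.0619, 0.0493]
ee_rot: [0.741, 0.671, -0.001, -0.001]
wrist_force: [-2.4, 1.5, -2.8]
width: 0.0548
gripper_force: 40.0
t 51.6 tcp [ 0.5224 -0.0619  0.0493] yaw -0.0993 w 0.0548 tilt [-0.0021  0.0002]
-> [-0.0008  0.0014  0.0078] turn 0.0005 or -3.1411
```

Converted, 0.0075 m is 0.0125, 0.006 m is 0.01.

```bash
python3 drive.py '[{"tz":0.0033, "jaw":0}, {"tz":0.0067, "jaw":0}, {"tz":0.01, "jaw":0}, {"tz":0.0125, "jaw":0}]' 60; python3 drive.py '[{"jaw":0.07}, {"jaw":0.07}, {"jaw":0.07}, {"tz":-0.05, "jaw":0.07}, {"tz":-0.0833, "jaw":0.07}]'; python3 go.py .5237 -.0628 .05 -.0998
```

```text
t: 52.1
tcp_pos: [0.5226, -0.0615, 0.044]
ee_rot: [0.741, 0.671, -0.0, 0.0]
wrist_force: [-10.2, 5.5, 28.5]
width: 0.0547
gripper_force: 60.0
t: 52.72
tcp_pos: [0.5237, -0.0625, 0.0932]
ee_rot: [0.742, 0.671, 0.0, 0.0]
wrist_force: [0.1, 0.1, 0.2]
width: 0.07
gripper_force: 0.0
t 52.73 tcp [ 0.5237 -0.0625  0.0932] yaw -0.1002 w 0.07 tilt [ 0.0003 -0.    ]
-> [-0.0003  0.      0.0432] turn -0.0004 or 3.1412
```

Press, then retreat clear and look.

Converted, 0.032 m is 0.0533, 0.025 m is 0.0417.

```bash
python3 drive.py '[{"tz":0.0167, "jaw":0.03}, {"tz":0.0333, "jaw":0.03}, {"tz":0.0417, "jaw":0.03}, {"tz":0.0417, "jaw":0.03}, {"tz":0.0533, "jaw":0.03}]'; python3 drive.py '[{"tz":0.0083, "jaw":0.03}, {"tz":0.0167, "jaw":0.03}, {"tz":0.0233, "jaw":0.03}, {"tz":0.0242, "jaw":0.03}, {"tz":0.0242, "jaw":0.03}]'; python3 drive.py '[{"tz":-0.05, "jaw":0.03}, {"tz":-0.1, "jaw":0.06}, {"tx":-0.1, "tz":-0.2, "jaw":0.06}, {"tx":-0.2, "tz":-0.25, "jaw":0.06}, {"tx":-0.3, "ty":-0.0667, "tz":-0.25, "jaw":0.06}]'; python3 drive.py '[{"tx":-0.4167, "ty":-0.1667, "jaw":0.06}, {"tx":-0.4167, "ty":-0.1667, "jaw":0.06}, {"tx":-0.4167, "ty":-0.1667, "jaw":0.06}, {"tx":-0.4167, "ty":-0.1667, "jaw":0.06}, {"tx":-0.4167, "ty":-0.1667, "jaw":0.06}]'; python3 - <<'E'
from h import *
t=eyes.read_camera("top");s=eyes.read_camera("scene")
a=ortho(t,.05,.44,.68,-.14,.18,1250); b=cv2.resize(s["frame"][130:260,270:470],(400,260))
o=np.zeros((560,400,3),np.uint8); o[:300]=a[:300,:400]; o[300:]=b; cv2.imwrite("pics/q.png",o[:,:,::-1])
E
```

```text
t: 53.35
tcp_pos: [0.5236, -0.0622, 0.0603]
ee_rot: [0.742, 0.671, 0.0, 0.0]
wrist_force: [-0.0, 0.1, -0.6]
width: 0.0307
gripper_force: 0.0
t: 53.98
tcp_pos: [0.5234, -0.0623, 0.05]
ee_rot: [0.741, 0.671, 0.0, 0.002]
wrist_force: [-14.0, 1.6, 63.0]
width: 0.0298
gripper_force: 31.7
t: 54.6
tcp_pos: [0.4831, -0.2141, 0.1937]
ee_rot: [0.741, 0.671, 0.001, 0.002]
wrist_force: [-0.2, -1.2, -1.4]
width: 0.0593
gripper_force: 0.0
t: 55.22
tcp_pos: [0.3536, -0.4546, 0.1911]
ee_rot: [0.743, 0.669, -0.001, -0.0]
wrist_force: [-0.5, 0.6, -0.5]
width: 0.0602
gripper_force: 0.0
```

View pics/q.png

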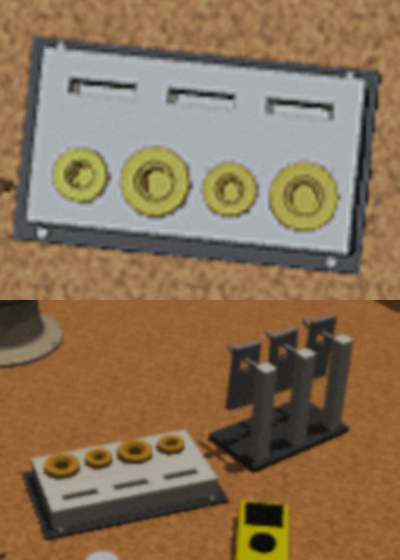

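```bash
python3 drive.py '[{"jaw":0.06}, {"jaw":0.06}, {"jaw":0.06}]'; python3 -c "
from bench import env, eyes, job_done
print(job_done())"
```

```text
t: 55.7
tcp_pos: [0.3577, -0.4498, 0.1918]
ee_rot: [0.741, 0.672, 0.0, 0.0]
wrist_force: [-0.3, -0.3, -0.2]
width: 0.0597
gripper_force: 0.0
the job is handed in; nothing more can be done
None
```

I handed the job in at about 56 s: the last pictures show all three blades hanging by their eyes on the pegs, and all four bushings seated flush (heads 50 mm above the bench), each in a bore of its size. I never touched the meter, screwdriver or jar; the hand-in returned no verdict.

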